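# Index a sample carousel with its ratchet lever

## Task

Unlock the sample carousel by pulling its yellow knob up until it stays out, then swing the blue lever to and fro (it grips the carousel when swung counter-clockwise and runs free the other way) until the red-capped vial stands under the hanging probe. Lock the carousel there by pushing the knob fully back in, and leave the lever back at its rest stop, the end of its swing nearer the yellow knob. Turn the carousel only with the lever and only forwards, do not touch the disc or the vials with the gripper, and leave everything standing around where it is.

Things in the scene. Friction and masses are not known exactly. Their poses are not given: they have to be found in the camera images.
- unit: Hand-turned sample carousel, fixed to the table at a place and yaw that vary. Origin on the carousel's vertical axis at table level, z up. All angles below are counter-clockwise from above, from this body's +x axis: probe at 0, locking knob at 135 degrees, lever sweep 195 to 265 degrees. Round foot 236 mm across, 12 mm high.
- disc_top (a point): Centre of the aluminium disc's top face, on the axis, 54 mm above the table. Disc 246 mm across with six pockets 60 degrees apart at radius 68 mm, each holding a vial (tops 109 mm above the table). The ratchet wheel is hidden under it.
- rod_top (a point): Top of the thin steel rod that carries the probe, 312 mm above the table, 180 mm from the axis at angle 0. Keep clear.
- bracket (a point): Outer top edge of the aluminium bracket that holds the knob: 151 mm from the axis at angle 135 degrees, 86 mm above the table. The bracket is 26 mm wide and reaches inward to radius 106 mm.
- probe_tip (a point): Lower tip of the hanging probe (11 mm thick; its holder above is up to 32 mm wide), 125 mm above the table, 68 mm from the axis at angle 0. A vial is in place when its axis is under this point; its cap top is then 16 mm below. A white-capped vial stands there at the start.
- carousel (a joint): Turn of the disc with its vials, rad, counter-clockwise positive, 0 at the start, no stops; stays where left. The lock fits its rim notches at 0 and every 1.047 rad (60 degrees): there a vial is exactly under the probe. Pushing the knob in drags a disc up to about 0.04 rad off into line (forwards is easiest); further off, the pin lands on the rim and does not go in.
- lever (a joint): Swing of the lever about the same axis, rad. 0 = rest stop (nearer the knob), 1.22 = other stop; starts at 0.15 to 1.1, stays where left. Swung counter-clockwise (growing) it grips and turns the disc with it after up to 0.21 rad of idle travel (30-tooth ratchet), about 2.5 N at the post; swung back it slips, about 1 N, and the disc stays. It cannot drive while the lock is in.
- lever_top (a point): Centre of the top of the lever's upright blue post: round, 14 mm thick (top 10 mm: 17 mm thick), from 25 to 140 mm above the table, 145 mm from the axis. Push it sideways, or straddle it, in its upper half.
- plunger (a joint): Locking pull knob, m: 0 = fully in (locked, as at the start), 0.016 = pulled straight up to its detent, where it stays. It snaps over the middle; about 7 N either way.
- knob_top (a point): Centre of the top of the round yellow knob, 115 mm from the axis at 135 degrees, 131 mm above the table when in, 147 when out. Head 26 mm wide from 4 to 17 mm below this point; below it a neck 18 mm wide down to 31 mm, then a 10 mm pin.
- vial_red: Brown glass vial with a red cap, 27 mm wide, 55 tall; origin at the centre of its underside, upright in a pocket (underside 54 mm above the table). At the start 60, 120 or 180 degrees clockwise of the probe, so the disc must be driven 1 to 3 notches counter-clockwise.
- vial_a: Brown glass vial with a white cap, 27 mm wide, 55 tall, in another pocket; origin at the centre of its underside. Not to be touched.
- vial_b: Brown glass vial with a white cap, 27 mm wide, 55 tall, in another pocket; origin at the centre of its underside. Not to be touched.
- vial_c: Brown glass vial with a white cap, 27 mm wide, 55 tall, in another pocket; origin at the centre of its underside. Not to be touched.
- vial_d: Brown glass vial with a blue cap, 27 mm wide, 55 tall, in another pocket; origin at the centre of its underside. Not to be touched.
- vial_e: Brown glass vial with a blue cap, 27 mm wide, 55 tall, in another pocket; origin at the centre of its underside. Not to be touched.
- amber_bottle: Bystander: a brown bottle with black cap, 58 wide, 130 tall (mm); origin at the centre of its underside. To be left alone.
- white_bottle: Bystander: a white bottle with blue cap, 70 wide, 180 tall (mm); origin at the centre of its underside. To be left alone.
- clear_bottle: Bystander: a clear glass bottle with red cap, 76 wide, 200 tall (mm); origin at the centre of its underside. To be left alone.
- jar: Bystander: a low white jar with green lid, 60 wide, 50 tall (mm); origin at the centre of its underside. To be left alone.
- beaker: Bystander: a small glass beaker, 60 wide, 60 tall (mm); origin at the centre of its underside. To be left alone.
- spatula: Bystander: a flat spatula, 160 long, lying on the table; origin at its middle underside (mm). To be left alone.
- sample_box: Bystander: a blue sample box with clear lid, 114 x 79 x 42 (mm); origin at the centre of its underside. To be left alone.
Not all that is in view belongs to the job. Leave any green look-alike of the vial_red alone.

How it is judged:
By the outcome, as a careful person would: the job done as asked, in the order asked, and still so for the second after the job is handed in, with the robot touching nothing.
It also fails if it takes over 72 s, if anything falls off the work surface, if the arm or the gripper's body presses on something with over 40 N, if the wrist force passes 120 N, or if a joint passes its speed limit or range.

## Robot

A 7-joint arm with a two-finger parallel gripper is mounted at the origin on the work surface. World frame = base frame: x ahead of the robot, y to its left, z up, the work surface at z = 0. Lengths are in m, angles in degrees, forces in N, time in s.
With the tool pointing down it reaches from about 0.4 to 0.9 m from the base axis. Payload 5.5 kg.
Tool frame: the origin (TCP) lies midway between the tips of the shut fingers; the grasp point (between the pads) lies 19 mm behind it; z points along the fingers, y is the direction in which the jaws open and shut (so a half turn about z gives the same grasp; the last joint's range is limited). The gripper opens to 92 mm and grips with 3 to 60 N. Pads are 19 mm wide; open, the fingers measure 130 mm over their backs; the gripper's body (75 mm by 190 mm) begins 47 mm behind the grasp point.
Start: joints at [-55.737, 28.699, -24.465, 88.831, 12.651, 65.22, -12.049], TCP at [0.214, 0.614, 0.198] pointing down, gripper open.
Joint ranges: [-164.97, 164.97], [-17.58, 116.51], [-87.97, 89.64], [11.32, 138.91], [-80.73, 260.73], [10.89, 115.49], [-147.41, 147.41]. Speed limits (degrees/s): [147.25, 147.25, 180, 180, 180, 180, 180].

## Interface

Orientations are given as [roll, pitch, yaw] about the fixed x, y, z axes, in that order (R = Rz(yaw) Ry(pitch) Rx(roll)).
In Python, from bench import observe, viewer, workorder gives the robot as it stands. The module is installed in compiled form; this text tells all that it offers.
- The arm moves only by the tool send_rows, never from a script. Its arguments are lists of equal length, an entry for each row: "slide": the shift along the world's x, y, z in cm, a list of three; "rot": the turn, a rotation vector about the world's x, y, z in degrees, a list of three. In form: {"slide": [[x, y, z], ...], "rot": [[wx, wy, wz], ...]}. A call has 1 to 20 rows; each row is the pose to reach, as a shift and turn from the pose commanded when the call began; what a row does not reach only later rows make up. A row lasts 1/12 s, in which the tool goes at most 41.7 mm and 7.16 degrees, less where a joint would pass 70% of its speed; a pose out of reach is approached as far as the arm can. A call with a gripper value outside its range is refused whole. "claw" is the closure in counts, from 0 (fully open) to 255 (shut), set as the call begins (left out, the last holds). The fingers move at their own pace and stop on an object; the grip force is fixed at half the most. Time passes only in rows, so rows that repeat a pose let the fingers close. It gives the time, the measured TCP pose, the force and the opening at its end, in the units of the state.
- observe(): the state, without advancing time (a new reading comes with each control period).
- viewer.read_camera(name): name is "scene" or "top"; returns a dict with "image" (480x640x3 uint8, red, green, blue), "depth" (480x640 float32, m along the optical axis (not along the pixel's ray), 0 where there is no reading), "intrinsics" (3x3 intrinsics, pixels), "rvec" (rotation vector, rad) and "tvec" (3), from world to camera coordinates, as OpenCV has them. Camera axes: x right, y down, z forward; pixel columns grow to the right and rows downward; lengths in m; the calibration is good to about 2 mm. A picture is of the moment at which its call begins.
- workorder.close_job(): hands the job in, once; it reports no verdict.
Trained networks look in a picture, given as the dict that the camera call returned (one of the last four; its "shot" number tells which), for a name from the list of things; names that differ only in an ending like _2 or _b are one class to them, and where a whole thing is asked for, a point or a joint stands for the part that bears it (a point fixed in the world has none). Each returns a list of dicts, best first, with "p" (0 to 1); they miss things now and then, are a little off and sometimes report something else, mostly with a low value. They report only what shows in the picture. A call takes as long as a camera call. They do not tell look-alikes from the thing itself.
- viewer.cut_out(query, picture): "mask" (480x640 bool, what is visible of it) and "bbox" ([left, top, right, bottom] in pixels, round what is visible of it).
The state is a dict: "time": time; "joints": joint angles; "dq": joint speeds; "joint_efforts": joint torques, N m; "eef_pos": TCP position; "ee_rot": TCP orientation; "wrist_force": force on the tool from outside, world axes, zero at the start; "moment": the same for the moment, N m; "opening": opening from 0.0 (shut) to 1.0 (fully open).
Only numpy, scipy, OpenCV 4.12 (cv2) and the standard library are available. Lean on these libraries where they do the work, as an engineer would, in place of code of your own. Each camera call takes 0.05 s, during which the arm holds its last target.

## Working session

There is one attempt and no reset: what is moved stays moved. The work goes in short steps, Python scripts to look and compute and a tool call to move; the robot and the scene stay as the last step left them, time stands still between calls to the robot, and variables do not carry over. Pictures are saved under pics/ and viewed, and the job is handed in when it is done.

Besides the shell and the picture viewer there is one more tool, called after "Emit:" by a JSON object that holds its "method" and its "body", one argument or row to a line. send_rows: Moves the arm, as the interface text tells. Its arguments: {"type":"object","properties":{"slide":{"type":"array"},"rot":{"type":"array"},"claw":{"type":"number"}},"required":["slide","rot"]}

```bash
mkdir -p pics; ls; python3 - <<'E'
from bench import observe, viewer
import cv2,numpy as np
print(observe())
for n in("scene","top"):
    p=viewer.read_camera(n); cv2.imwrite(f"pics/{n}0.png",p["image"][:,:,::-1])
    np.savez(f"{n}0.npz",**{k:p[k] for k in("image","depth","intrinsics","rvec","tvec")})
    R=cv2.Rodrigues(p["rvec"])[0];print(n,p["intrinsics"],-R.T@p["tvec"].ravel(),R)
E
```

```text
pics
{'time': 0.0, 'joints': array([-55.73696428,  28.7539668 , -24.45407874,  88.89332187,
        12.65198503,  65.21972337, -12.04830379]), 'dq': array([ 0.05338843, -0.06509198,  0.07521986, -0.07407677, -0.05368841,
        0.00126836,  0.06559797]), 'joint_efforts': array([ 1.27495339e-03, -5.66582501e+01, -5.81568360e+00, -2.79120040e+01,
       -6.86190301e-02,  3.09161993e-02,  1.99803003e-04]), 'eef_pos': array([0.21336127, 0.61316279, 0.19686439]), 'ee_rot': array([-1.79886861e+02, -3.04390819e-03,  1.60822812e+02]), 'wrist_force': array([ 0.52886689, -0.29099597, -0.13985784]), 'moment': array([ 0.040715  , -0.02052127, -0.03594831]), 'opening': 1.0010844250289794}
scene [[486.27806632   0.         317.99313733]
 [  0.         486.27806632 235.10733722]
 [  0.           0.           1.        ]] [ 1.00490712 -0.33901395  0.9379448 ] [[ 0.69019037  0.72338694 -0.0186704 ]
 [ 0.55685876 -0.54742719 -0.62468536]
 [-0.46210992  0.42075505 -0.78065333]]
top [[454.96166494   0.         318.07924043]
 [  0.         454.96166494 229.69204537]
 [  0.           0.           1.        ]] [0.41612323 0.02950376 1.15549276] [[ 3.90510537e-03 -9.99745755e-01 -2.22075521e-02]
 [-9.86744403e-01 -2.49520135e-04 -1.62281919e-01]
 [ 1.62235119e-01  2.25469057e-02 -9.86494502e-01]]
```

View pics/scene0.png

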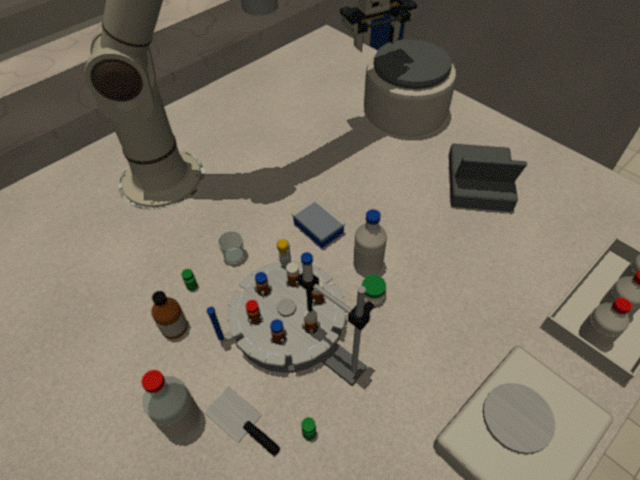

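View pics/top0.png

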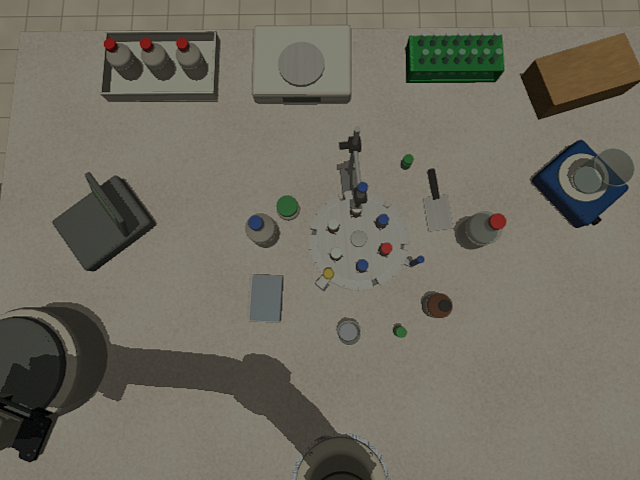

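The scene view shows the carousel around (287,308), yellow knob (283,245), lever post (212,315) and red cap (253,307). In the top view the knob is at (328,273), the lever near (415,261) and the red vial near (386,249). I'll enlarge both for accurate pixels.

```bash
python3 - <<'E'
import cv2,numpy as np
for n,(x0,y0,w,h) in {"scene":(170,215,210,157),"top":(260,120,200,150)}.items():
    if n=="top": y0,h,x0,w=115,190,240,230
    im=np.load(f"{n}0.npz")["image"][y0:y0+h,x0:x0+w,::-1]
    s=3 if n=="top" else 3.8
    cv2.imwrite(f"pics/{n}0z.png",cv2.resize(im,None,fx=s,fy=s,interpolation=cv2.INTER_CUBIC))
E
```

```text
(no output)
```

View pics/scene0z.png

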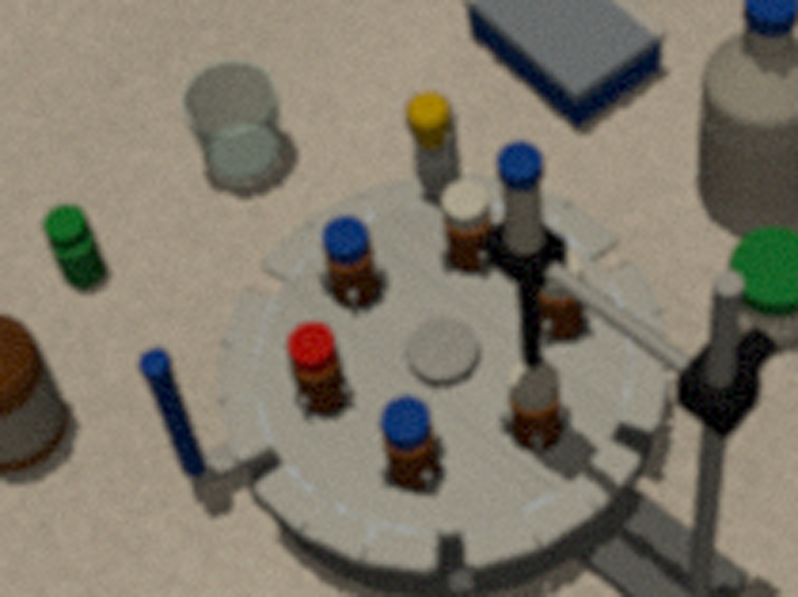

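View pics/top0z.png

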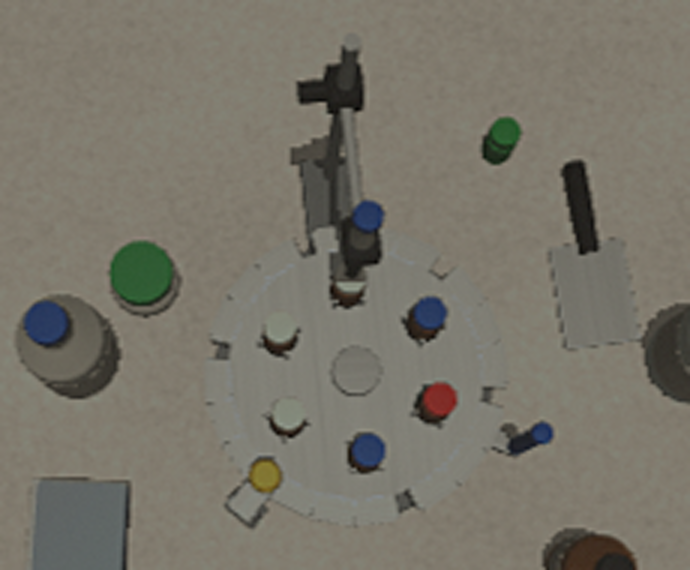

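The red cap shows at zoom (312,338) in scene and (440,398) in top. Going clockwise from the probe it is the second pocket, so 120°, or two notches. I'll triangulate and fit the unit pose next.

```bash
cat > h.py <<'E'
import cv2,numpy as np
def load(n): return dict(np.load(n))
def tri(a,pa,b,pb):
    P=lambda c:c["intrinsics"]@np.hstack([cv2.Rodrigues(c["rvec"])[0],c["tvec"].reshape(3,1)])
    X=cv2.triangulatePoints(P(a),P(b),np.array(pa,float).reshape(2,1),np.array(pb,float).reshape(2,1)).ravel();return X[:3]/X[3]
def proj(c,X): return cv2.projectPoints(np.array(X,float).reshape(-1,3),c["rvec"],c["tvec"],c["intrinsics"],None)[0].reshape(-1,2)
S=lambda u,v:(170+u/3.8,215+v/3.8)
T=lambda u,v:(240+u/3,115+v/3)
E
cat > fit.py <<'E'
from h import *
from scipy.optimize import least_squares
s,t=load("scene0.npz"),load("top0.npz")
pts={"knob":(S(430,103),T(265,472)),"lever":(S(154,357),T(543,431)),"red":(S(312,337),T(440,396)),
"rod":(S(729,280),T(352,40)),"w120":(S(465,197),T(288,411)),"b180":(S(347,235),T(368,446)),"b300":(S(407,415),T(431,312))}
for k,(a,b) in pts.items():
    X=tri(s,a,t,b);e=np.hypot(*(proj(t,X)[0]-b));print(k,X.round(4),"rep",e.round(2))
def model(p):
    ox,oy,y,l=p;f=lambda r,a,z:[ox+r*np.cos(y+a),oy+r*np.sin(y+a),z]
    d=np.pi/180
    return {"knob":f(.115,135*d,.131),"lever":f(.145,l,.140),"red":f(.068,240*d,.109),"rod":f(.18,0,.312),"w120":f(.068,120*d,.109),"b180":f(.068,180*d,.109),"b300":f(.068,300*d,.109)}
def res(p):
    m=model(p);return np.concatenate([np.r_[proj(s,m[k])[0]-pts[k][0],proj(t,m[k])[0]-pts[k][1]] for k in pts])
r=least_squares(res,[.43,-.05,0,4.3])
if __name__=="__main__":
    print(r.x, "yaw",np.degrees(r.x[2]),"lever body ang",np.degrees(r.x[3])," q",r.x[3]-np.radians(195));print(res(r.x).reshape(-1,4).round(1))
    for k,v in model(r.x).items():print(k,np.round(v,4))
E
python3 fit.py
```

```text
knob [0.4882 0.0304 0.1297] rep 0.47
lever [ 0.5183 -0.1765  0.1386] rep 0.35
red [ 0.5481 -0.1046  0.1092] rep 0.3
rod [ 0.7555 -0.0263  0.3116] rep 0.37
w120 [0.5365 0.0121 0.1067] rep 0.19
b180 [ 0.5096 -0.0495  0.1051] rep 0.11
b300 [ 0.6149 -0.0985  0.1062] rep 0.69
[ 0.57667713 -0.04328933  0.09373844  4.20784117] yaw 5.3708171977162085 lever body ang 241.09154006761986  q 0.8044491314948563
[[-0.6 -0.2 -0.3 -0.3]
 [-0.2 -0.2 -0.3 -0.5]
 [-0.4  0.3 -0.  -0.2]
 [-0.2  0.2 -0.2 -0.5]
 [ 0.  -0.4 -0.2 -0.6]
 [-0.6 -1.2  0.1  0.1]
 [-0.6 -0.1 -0.4 -1.1]]
knob [0.4881 0.0301 0.131 ]
lever [ 0.5188 -0.1762  0.14  ]
red [ 0.5483 -0.1051  0.109 ]
rod [ 0.7559 -0.0264  0.312 ]
w120 [0.5373 0.0122 0.109 ]
b180 [ 0.509  -0.0497  0.109 ]
b300 [ 0.616  -0.0987  0.109 ]
```

The fit is good: the residuals are about 0.5 px and the heights match the text. Axis (0.577,−0.043), yaw 5.4°, lever q≈0.80, red two notches away. Next I'll check clearance to the bystanders.

```bash
python3 - <<'E'
from bench import viewer
import numpy as np,cv2
p=viewer.read_camera("top");R=cv2.Rodrigues(p["rvec"])[0];K=p["intrinsics"];d=p["depth"]
v,u=np.indices(d.shape);W=(np.stack([(u-K[0,2])/K[0,0]*d,(v-K[1,2])/K[1,1]*d,d],-1)-p["tvec"].ravel())@R
for n in["amber_bottle","white_bottle","clear_bottle","jar","beaker","sample_box"]:
    for r in viewer.cut_out(n,p)[:2]:
        w=W[r["mask"]&(d>0)];hi=np.percentile(w[:,2],98);c=w[w[:,2]>hi-.02]
        print(n,round(r["p"],2),r["bbox"],"hi",hi.round(3),"topmid",((c.min(0)+c.max(0))/2).round(3),w.min(0).round(3),w.max(0).round(3))
E
```

```text
amber_bottle 0.82 [422.1, 291.8, 451.7, 319.5] hi 0.133 topmid [ 0.416 -0.229  0.126] [ 0.388 -0.256  0.009] [ 0.444 -0.2    0.136]
white_bottle 0.86 [247.3, 212.8, 280.2, 249.6] hi 0.183 topmid [0.594 0.188 0.176] [0.559 0.154 0.01 ] [0.627 0.218 0.187]
clear_bottle 0.57 [458.4, 209.0, 510.0, 248.5] hi 0.202 topmid [ 0.593 -0.33   0.194] [ 0.554 -0.366 -0.004] [ 0.635 -0.291  0.204]
jar 0.65 [276.9, 195.0, 301.9, 218.3] hi 0.055 topmid [0.66  0.132 0.047] [0.63  0.104 0.008] [0.686 0.161 0.058]
beaker 0.94 [336.2, 317.8, 362.0, 347.4] hi 0.063 topmid [ 0.352 -0.019  0.055] [ 0.318 -0.051 -0.001] [0.38  0.01  0.067]
sample_box 0.95 [247.7, 273.6, 284.4, 324.3] hi 0.047 topmid [0.432 0.183 0.039] [ 0.374  0.142 -0.002] [0.49  0.23  0.049]
sample_box 0.7 [310.8, 129.5, 427.2, 290.5] hi 0.272 topmid [ 0.695 -0.033  0.284] [ 0.452 -0.181 -0.005] [0.872 0.079 0.316]
```

Clearances look fine: the white bottle is ~9 cm from the gripper-body corner at the knob. Now I'll rise and move above the knob.

Emit:
{"method": "send_rows", "body": {
  "slide": [
    [0,0,2],
    [0,0,5],
    [1,-2,8],
    [2,-4.5,10],
    [4,-8,10],
    [5.6,-11.9,10],
    [7.2,-15.3,10],
    [8.8,-18.7,10],
    [10.4,-22.1,10],
    [12,-25.5,10],
    [13.6,-28.9,10],
    [15.2,-32.3,10],
    [16.8,-35.7,10],
    [18.4,-39.1,10],
    [20,-42.5,10],
    [21.6,-45.9,10],
    [23.2,-49.3,10],
    [24.8,-52.7,10],
    [26.2,-55.8,10],
    [27,-57.6,10]
  ],
  "rot": [
    [0,0,0],
    [0,0,0],
    [0,0,-1],
    [0,0,-2],
    [0,0,-3],
    [0,0,-4],
    [0,0,-5],
    [0,0,-6],
    [0,0,-8],
    [0,0,-9],
    [0,0,-10],
    [0,0,-12],
    [0,0,-13],
    [0,0,-14],
    [0,0,-16],
    [0,0,-17],
    [0,0,-18],
    [0,0,-19],
    [0,0,-20],
    [0,0,-20.4]
  ],
  "claw": 102
}}

```text
time: 2.12
eef_pos: [0.4847, 0.0334, 0.2982]
ee_rot: [-180.0, 0.1, 140.1]
wrist_force: [-0.2, 0.0, -0.2]
opening: 0.601
```

```bash
python3 - <<'E'
from bench import observe
print(observe())
E
```

```text
{'time': 2.1167, 'joints': array([ -9.42585446,   4.69887138,   2.39435065, 105.14771148,
        -0.11795146,  70.09941379,  43.11467567]), 'dq': array([13.91190778,  7.69333406, 10.518433  , -8.2386791 , -2.39841943,
        1.02540045, 21.67351103]), 'joint_efforts': array([ -1.45425472, -35.55617452,  -0.59654893, -29.0677464 ,
        -0.09614658,   0.09066487,  -0.25700281]), 'eef_pos': array([0.48471719, 0.03341359, 0.29823273]), 'ee_rot': array([-1.79984287e+02,  1.01916597e-01,  1.40114238e+02]), 'wrist_force': array([-0.22816802,  0.03748229, -0.17480944]), 'moment': array([ 0.02517837, -0.04409255,  0.02829655]), 'opening': 0.6010064918331915}
```

Emit:
{"method": "send_rows", "body": {
  "slide": [
    [0.3,-0.3,-2],
    [0.4,-0.4,-5],
    [0.4,-0.4,-8],
    [0.4,-0.4,-11],
    [0.4,-0.4,-12.5],
    [0.4,-0.4,-12.5],
    [0.4,-0.4,-12.5]
  ],
  "rot": [
    [0,0,0],
    [0,0,0],
    [0,0,0],
    [0,0,0],
    [0,0,0],
    [0,0,0],
    [0,0,0]
  ]
}}

```text
time: 2.7
eef_pos: [0.4871, 0.0339, 0.1727]
ee_rot: [-179.9, -0.1, 140.4]
wrist_force: [1.2, 0.6, -0.2]
opening: 0.6
```

```bash
python3 - <<'E'
from bench import observe,viewer
import cv2,numpy as np
p=viewer.read_camera("scene");cv2.imwrite("pics/s1.png",cv2.resize(p["image"][175:375,170:400,::-1],None,fx=3,fy=3,interpolation=cv2.INTER_CUBIC))
o=observe();print(o["eef_pos"],o["ee_rot"],o["wrist_force"])
E
```

```text
[0.4882061  0.034034   0.17381435] [1.79956759e+02 3.75615535e-02 1.40424583e+02] [-0.46012652  0.15252341  0.97340756]
```

View pics/s1.png

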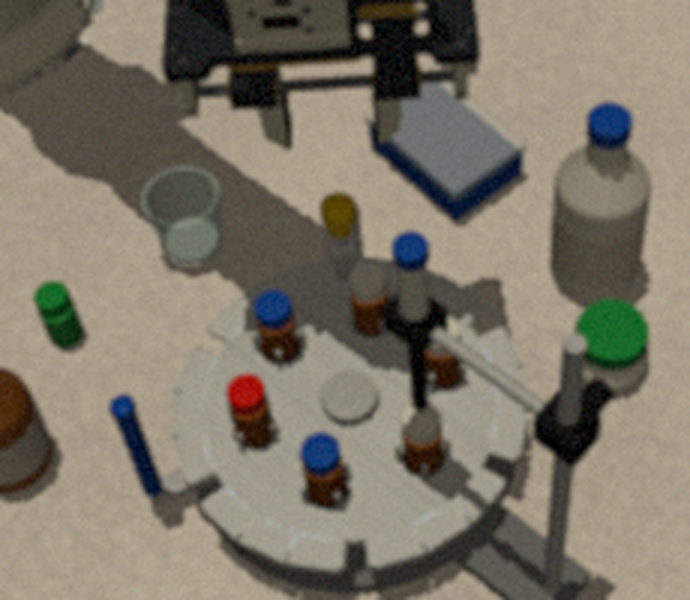

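The fingertips are at zoom (280,140) and (385,140), straddling the knob at (339,205). The commanded pose is (0.488,0.034,0.173), so I'll shift −4 mm in y and descend to z≈0.099.

Emit:
{"method": "send_rows", "body": {
  "slide": [
    [0,-0.3,-0.5],
    [0,-0.4,-2],
    [0,-0.4,-4],
    [0,-0.4,-5.5],
    [0,-0.4,-6.5],
    [0,-0.4,-7.4],
    [0,-0.4,-7.4],
    [0,-0.4,-7.4]
  ],
  "rot": [
    [0,0,0],
    [0,0,0],
    [0,0,0],
    [0,0,0],
    [0,0,0],
    [0,0,0],
    [0,0,0],
    [0,0,0]
  ]
}}

```text
time: 3.42
eef_pos: [0.4879, 0.0299, 0.0992]
ee_rot: [180.0, 0.0, 140.4]
wrist_force: [0.8, 0.5, -0.1]
opening: 0.595
```

```bash
python3 - <<'E'
from bench import observe,viewer
import cv2,numpy as np
p=viewer.read_camera("scene");cv2.imwrite("pics/s2.png",cv2.resize(p["image"][175:375,170:400,::-1],None,fx=3,fy=3,interpolation=cv2.INTER_CUBIC))
o=observe();print(o["eef_pos"],o["ee_rot"],o["wrist_force"])
E
```

```text
[0.4882758  0.02996599 0.0996318 ] [1.79950057e+02 4.45599868e-02 1.40416227e+02] [-0.91130527 -0.32313181  0.79007201]
```

View pics/s2.png

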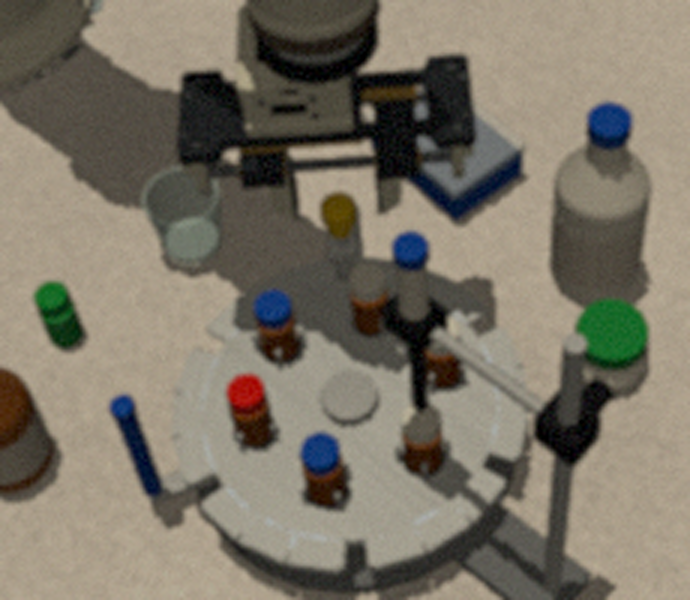

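The fingertips appear at zoom (288,213) and (388,208), a little higher in the image than expected for z=0.10. I'll check by projection.

```bash
python3 - <<'E'
from h import *
from bench import viewer
s=load("scene0.npz");t=load("top0.npz")
j=np.array([np.cos(np.radians(50.4)),np.sin(np.radians(50.4)),0])
c=np.array([.4882,.030,0])
for z in(.0996,.112,.12):
  for sg in(-1,1): print(z,sg,((proj(s,c+j*sg*.036+[0,0,z])[0]-[170,175])*3).round(0))
  print("center",((proj(s,c+[0,0,z])[0]-[170,175])*3).round(0))
print("knobtop",((proj(s,c+[0,0,.131])[0]-[170,175])*3).round(0))
p=viewer.read_camera("scene");R=cv2.Rodrigues(p["rvec"])[0];K=p["intrinsics"];d=p["depth"]
for (a,b) in[(290,200),(288,208),(388,195),(388,205),(339,203)]:
  u,v=int(170+a/3),int(175+b/3);q=np.array([(u-K[0,2])/K[0,0],(v-K[1,2])/K[1,1],1])*d[v,u];print(a,b,(R.T@(q-p["tvec"].ravel())).round(3))
E
```

```text
0.0996 -1 [291. 231.]
0.0996 1 [391. 224.]
center [341. 228.]
0.112 -1 [289. 221.]
0.112 1 [390. 214.]
center [340. 217.]
0.12 -1 [288. 214.]
0.12 1 [390. 207.]
center [339. 210.]
knobtop [338. 201.]
290 200 [ 0.476 -0.002  0.152]
288 208 [ 0.476 -0.003  0.143]
388 195 [0.52  0.049 0.149]
388 205 [0.521 0.048 0.141]
339 203 [0.488 0.031 0.13 ]
```

The lateral position agrees. The open fingertips sit higher than the shut-finger TCP, as with a linkage gripper. I'll go 4 mm lower and close.

Emit:
{"method": "send_rows", "body": {
  "slide": [
    [0,0,-0.4],
    [0,0,-0.4],
    [0,0,-0.4],
    [0,0,-0.4],
    [0,0,-0.4],
    [0,0,-0.4],
    [0,0,-0.4],
    [0,0,-0.4]
  ],
  "rot": [
    [0,0,0],
    [0,0,0],
    [0,0,0],
    [0,0,0],
    [0,0,0],
    [0,0,0],
    [0,0,0],
    [0,0,0]
  ],
  "claw": 255
}}

```text
time: 4.18
eef_pos: [0.4874, 0.0297, 0.095]
ee_rot: [-180.0, -0.0, 140.4]
wrist_force: [-0.9, -1.6, 2.7]
opening: 0.257
```

```bash
python3 - <<'E'
from bench import observe,viewer
import cv2,numpy as np
p=viewer.read_camera("scene");cv2.imwrite("pics/s3.png",cv2.resize(p["image"][175:375,170:400,::-1],None,fx=3,fy=3,interpolation=cv2.INTER_CUBIC))
o=observe();print(o["eef_pos"],o["ee_rot"],o["wrist_force"],o["opening"])
E
```

```text
[0.48744289 0.02970555 0.09501836] [-1.79985761e+02 -1.62157353e-03  1.40410804e+02] [-0.04675567 -1.28005649  1.82643379] 0.2585729692072653
```

View pics/s3.png

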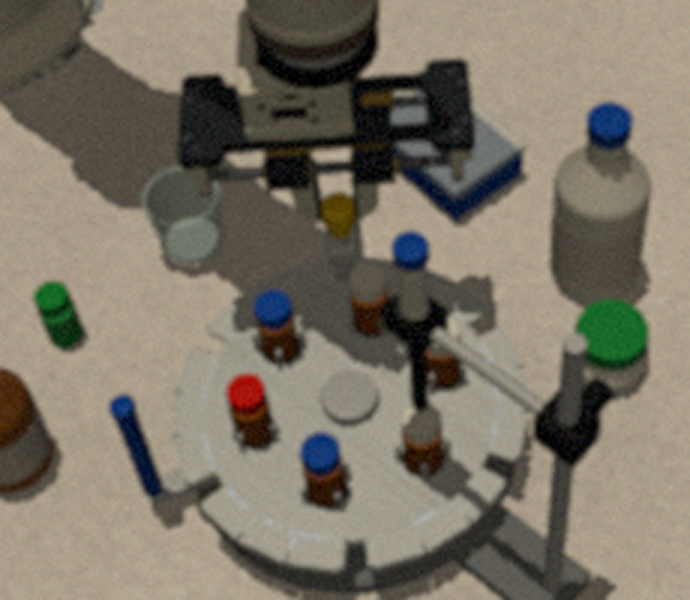

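The gripper holds the knob head (opening ≈24 mm), with the fingers at zoom (322,205) and (357,205). Now I'll pull up.

Emit:
{"method": "send_rows", "body": {
  "slide": [
    [0,0,0.2],
    [0,0,0.4],
    [0,0,0.6],
    [0,0,0.8],
    [0,0,1.0],
    [0,0,1.2],
    [0,0,1.4],
    [0,0,1.6],
    [0,0,1.7],
    [0,0,1.7],
    [0,0,1.7]
  ],
  "rot": [
    [0,0,0],
    [0,0,0],
    [0,0,0],
    [0,0,0],
    [0,0,0],
    [0,0,0],
    [0,0,0],
    [0,0,0],
    [0,0,0],
    [0,0,0],
    [0,0,0]
  ]
}}

```text
time: 5.15
eef_pos: [0.4872, 0.0298, 0.1113]
ee_rot: [-180.0, -0.0, 140.4]
wrist_force: [3.1, -2.4, -14.0]
opening: 0.257
```

Emit:
{"method": "send_rows", "body": {
  "slide": [
    [0,0,0],
    [0,0,0],
    [0,0,0],
    [0,0,0],
    [0,0,1],
    [0,0,3],
    [0,0,6],
    [0,0,9],
    [0,0,10]
  ],
  "rot": [
    [0,0,0],
    [0,0,0],
    [0,0,0],
    [0,0,0],
    [0,0,0],
    [0,0,0],
    [0,0,0],
    [0,0,0],
    [0,0,0]
  ],
  "claw": 102
}}

```text
time: 5.9
eef_pos: [0.4903, 0.0304, 0.2173]
ee_rot: [179.7, 0.3, 140.4]
wrist_force: [0.2, 0.4, 1.3]
opening: 0.596
```

```bash
python3 - <<'E'
from bench import observe,viewer
import cv2,numpy as np
p=viewer.read_camera("scene");cv2.imwrite("pics/s4.png",cv2.resize(p["image"][175:375,170:400,::-1],None,fx=3,fy=3,interpolation=cv2.INTER_CUBIC))
o=observe();print(o["time"],o["eef_pos"],o["ee_rot"],o["wrist_force"],o["opening"],o["joints"].round(0))
from h import *
print((proj(p,[[.488,.030,.131],[.488,.030,.147]])-[170,175])*3)
E
```

```text
5.95 [0.49080184 0.03043113 0.21759707] [179.62231253   0.33634588 140.42224113] [0.67259843 0.50738593 1.06174196] 0.6000541169786215 [ -9.   9.   2. 111.  -0.  59.  44.]
[[337.48326833 200.59897226]
 [335.73751734 186.43534364]]
```

View pics/s4.png

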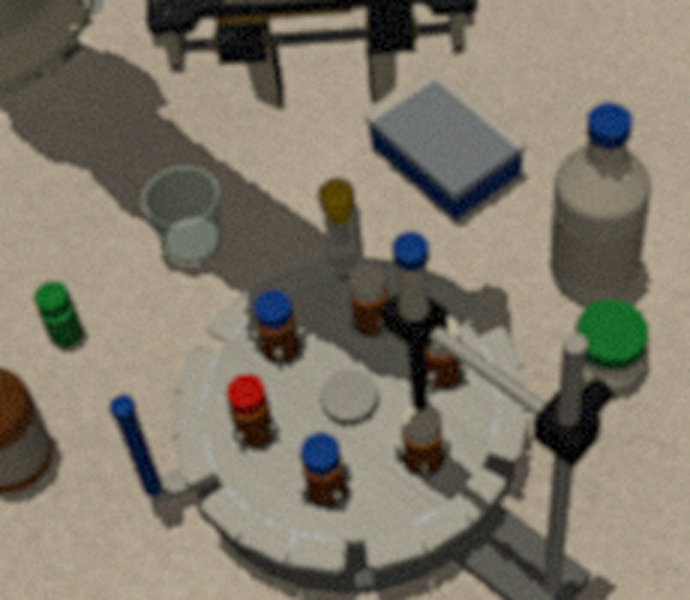

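The knob now sits at zoom (337,190), which matches the projected "out" height (147 mm), so it stays out. Next I'll move to above the lever, turning yaw −74° and swinging wide of the probe.

Emit:
{"method": "send_rows", "body": {
  "slide": [
    [-2,0,1],
    [-4,-1,2],
    [-6,-3,3],
    [-7,-5,3],
    [-7,-7.5,3],
    [-7,-10,3],
    [-7,-12.5,3],
    [-5.5,-15,3],
    [-3.5,-17,3],
    [-1,-19,3],
    [1,-20,3],
    [2.3,-20.5,3],
    [2.8,-20.6,3],
    [2.8,-20.6,3],
    [2.8,-20.6,3]
  ],
  "rot": [
    [0,0,-3],
    [0,0,-8],
    [0,0,-14],
    [0,0,-20],
    [0,0,-26],
    [0,0,-32],
    [0,0,-38],
    [0,0,-44],
    [0,0,-50],
    [0,0,-56],
    [0,0,-62],
    [0,0,-67],
    [0,0,-72],
    [0,0,-74],
    [0,0,-74]
  ]
}}

```text
time: 7.2
eef_pos: [0.5154, -0.1759, 0.2412]
ee_rot: [-179.9, 0.0, 66.4]
wrist_force: [-0.2, 1.1, -0.8]
opening: 0.598
```

```bash
python3 - <<'E'
from bench import observe,viewer
import cv2,numpy as np
for n,(a,b,c,d) in {"scene":(175,375,170,400),"top":(115,305,240,470)}.items():
    p=viewer.read_camera(n);cv2.imwrite(f"pics/{n}5.png",cv2.resize(p["image"][a:b,c:d,::-1],None,fx=3,fy=3,interpolation=cv2.INTER_CUBIC))
o=observe();print(o["time"],o["eef_pos"],o["ee_rot"],o["wrist_force"],o["opening"],o["joints"].round(0))
E
```

```text
7.3 [ 0.51509614 -0.17583257  0.24152443] [-1.79946879e+02  4.73727283e-03  6.65109194e+01] [-0.71254451  0.08242113  0.28319433] 0.6012101381731823 [  1.  14.  18. 102.  -5.  64.  -3.]
```

View pics/scene5.png

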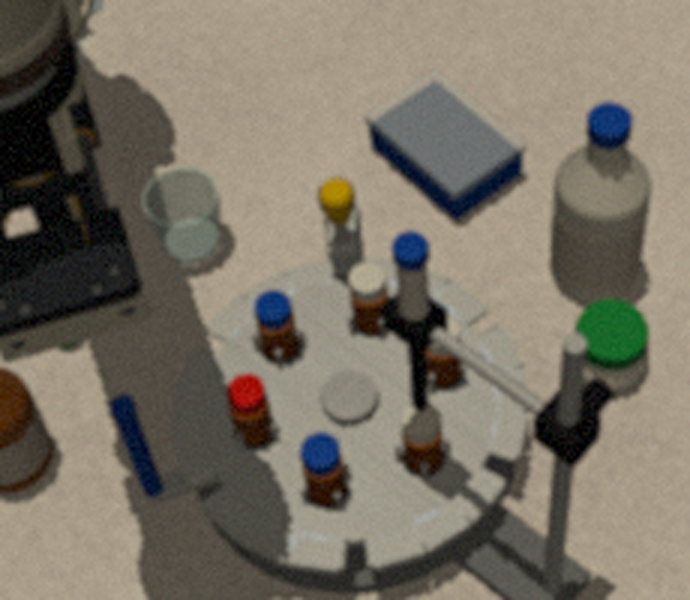

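The scene shows the gripper above the lever region, with the knob out at (337,190). Descending around the post.

Emit:
{"method": "send_rows", "body": {
  "slide": [
    [0.3,0,-2],
    [0.4,0,-5],
    [0.4,0,-8],
    [0.4,0,-10],
    [0.4,0,-12],
    [0.4,0,-13.5],
    [0.4,0,-14.2],
    [0.4,0,-14.2]
  ],
  "rot": [
    [0,0,0],
    [0,0,0],
    [0,0,0],
    [0,0,0],
    [0,0,0],
    [0,0,0],
    [0,0,0],
    [0,0,0]
  ]
}}

```text
time: 7.97
eef_pos: [0.5179, -0.1755, 0.0984]
ee_rot: [-179.8, 0.0, 66.5]
wrist_force: [0.1, -0.7, 0.1]
opening: 0.597
```

```bash
cat > look.py <<'E'
from bench import observe,viewer
import cv2,numpy as np,sys
for n,(a,b,c,d) in {"scene":(175,375,170,400),"top":(115,305,240,470)}.items():
    p=viewer.read_camera(n);cv2.imwrite(f"pics/{n}{sys.argv[1]}.png",cv2.resize(p["image"][a:b,c:d,::-1],None,fx=3,fy=3,interpolation=cv2.INTER_CUBIC))
    np.savez(f"{n}{sys.argv[1]}.npz",**{k:p[k] for k in("image","depth","intrinsics","rvec","tvec")})
o=observe();print(o["time"],o["eef_pos"],o["ee_rot"],o["wrist_force"],o["opening"],o["joints"].round(0))
e=o["eef_pos"]-[.5767,-.0433,0];print("r",np.hypot(e[0],e[1]),"lever q",np.radians((np.degrees(np.arctan2(e[1],e[0]))-200.37)%360))
E
python3 look.py 6
```

```text
8.0667 [ 0.51980134 -0.17615463  0.10050448] [ 1.79970912e+02 -1.13694999e-02  6.64407254e+01] [-0.06630307  1.14578472  0.84748315] 0.6005888236854785 [  3.  24.  16. 110.  -9.  48.   0.]
r 0.14452616114676414 lever q 0.8106292747309918
```

View pics/scene6.png

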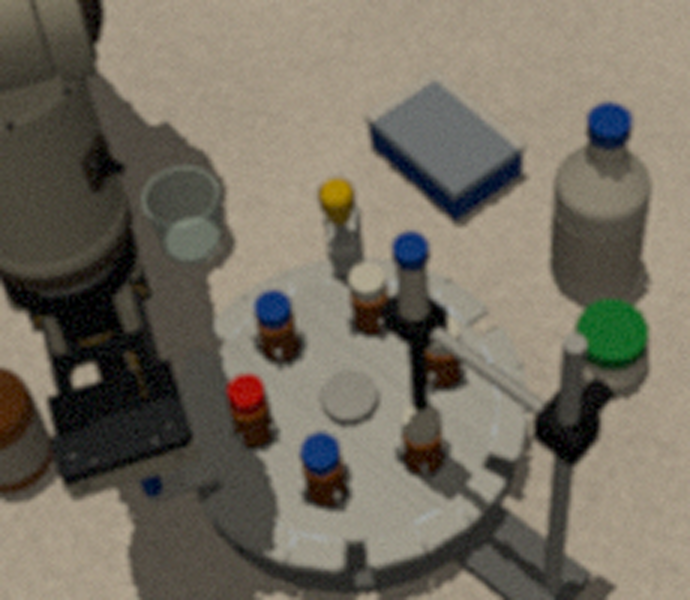

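View pics/top6.png

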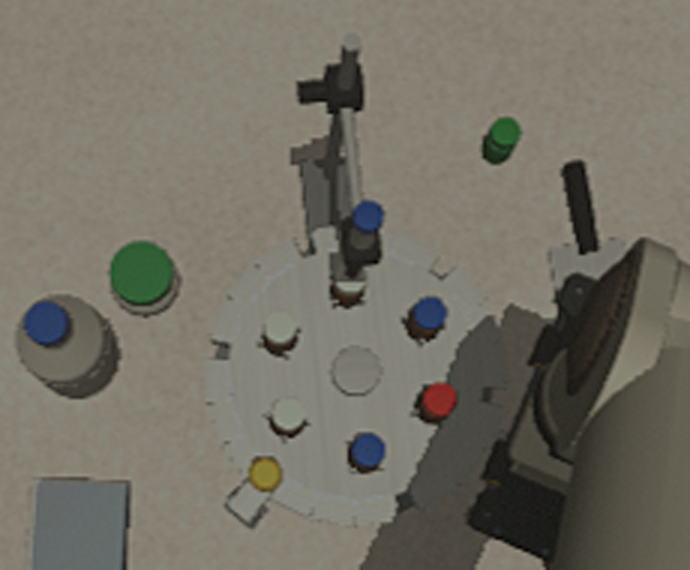

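The lever base shows at scene (150,485) between the fingers, and nothing is touched. Closing on the post.

Emit:
{"method": "send_rows", "body": {
  "slide": [
    [0,0,-0.2],
    [0,0,-0.2],
    [0,0,-0.2],
    [0,0,-0.2],
    [0,0,-0.2],
    [0,0,-0.2],
    [0,0,-0.2],
    [0,0,-0.2],
    [0,0,-0.2],
    [0,0,-0.2]
  ],
  "rot": [
    [0,0,0],
    [0,0,0],
    [0,0,0],
    [0,0,0],
    [0,0,0],
    [0,0,0],
    [0,0,0],
    [0,0,0],
    [0,0,0],
    [0,0,0]
  ],
  "claw": 255
}}

```text
time: 8.9
eef_pos: [0.5196, -0.1761, 0.0981]
ee_rot: [180.0, -0.0, 66.4]
wrist_force: [-0.4, 0.2, 1.7]
opening: 0.17
```

```bash
python3 look.py 7; python3 - <<'E'
# arc rows: from q0 to q1 about axis
import numpy as np
def arc(q0,q1,step):
    n=int(np.ceil(abs(q1-q0)/step));a=lambda q:np.array([.145*np.cos(q+np.radians(200.37)),.145*np.sin(q+np.radians(200.37))])
    for i in range(1,n+1):
        q=q0+(q1-q0)*i/n;d=(a(q)-a(q0))*100;print([round(d[0],1),round(d[1],1),0],round(np.degrees(q-q0),1))
arc(.80,.02,.06)
E
```

```text
9.0 [ 0.51963525 -0.1761281   0.09808882] [ 1.79987706e+02 -4.41294542e-03  6.64165469e+01] [-0.33320241  0.88279238  2.78031483] 0.1687069933437262 [  3.  24.  16. 110.  -9.  47.   0.]
r 0.14456725239336024 lever q 0.8095008768637092
[np.float64(-0.7), np.float64(0.3), 0] -3.2
[np.float64(-1.4), np.float64(0.7), 0] -6.4
[np.float64(-2.1), np.float64(1.2), 0] -9.6
[np.float64(-2.8), np.float64(1.6), 0] -12.8
[np.float64(-3.4), np.float64(2.1), 0] -16.0
[np.float64(-4.0), np.float64(2.7), 0] -19.2
[np.float64(-4.6), np.float64(3.2), 0] -22.3
[np.float64(-5.1), np.float64(3.8), 0] -25.5
[np.float64(-5.7), np.float64(4.4), 0] -28.7
[np.float64(-6.1), np.float64(5.1), 0] -31.9
[np.float64(-6.6), np.float64(5.8), 0] -35.1
[np.float64(-7.0), np.float64(6.5), 0] -38.3
[np.float64(-7.3), np.float64(7.2), 0] -41.5
[np.float64(-7.6), np.float64(7.9), 0] -44.7
```

Gripped: the opening is 15.5 mm, and q is 0.81 against 0.80 seen. Swinging back along the arc to near the rest stop.

Emit:
{"method": "send_rows", "body": {
  "slide": [
    [-0.7,0.3,0],
    [-1.4,0.7,0],
    [-2.1,1.2,0],
    [-2.8,1.6,0],
    [-3.4,2.1,0],
    [-4.0,2.7,0],
    [-4.6,3.2,0],
    [-5.1,3.8,0],
    [-5.7,4.4,0],
    [-6.1,5.1,0],
    [-6.6,5.8,0],
    [-7.0,6.5,0],
    [-7.3,7.2,0],
    [-7.6,7.9,0],
    [-7.6,7.9,0],
    [-7.6,7.9,0]
  ],
  "rot": [
    [0,0,-3.2],
    [0,0,-6.4],
    [0,0,-9.6],
    [0,0,-12.8],
    [0,0,-16],
    [0,0,-19.2],
    [0,0,-22.3],
    [0,0,-25.5],
    [0,0,-28.7],
    [0,0,-31.9],
    [0,0,-35.1],
    [0,0,-38.3],
    [0,0,-41.5],
    [0,0,-44.7],
    [0,0,-44.7],
    [0,0,-44.7]
  ]
}}

```text
time: 10.33
eef_pos: [0.4421, -0.0971, 0.098]
ee_rot: [-179.9, 0.1, 21.7]
wrist_force: [-3.9, -0.4, 6.6]
opening: 0.17
```

```bash
python3 look.py 8; python3 - <<'E'
import numpy as np
def arc(q0,q1,step):
    n=int(np.ceil(abs(q1-q0)/step));a=lambda q:np.array([.145*np.cos(q+np.radians(200.37)),.145*np.sin(q+np.radians(200.37))])
    for i in range(1,n+1):
        q=q0+(q1-q0)*i/n;d=(a(q)-a(q0))*100;print([float(round(d[0],1)),float(round(d[1],1)),0],float(round(np.degrees(q-q0),1)))
arc(.025,1.19,.065)
E
```

```text
10.4333 [ 0.44225603 -0.09740902  0.09800169] [-1.79955416e+02  1.04823942e-01  2.16980811e+01] [-4.84525747 -1.07222874  7.15328339] 0.16922514312089115 [-13.  16.  25. 123. -10.  43. -50.]
r 0.14492400412033368 lever q 0.027106208092426354
[0.4, -0.9, 0] 3.7
[0.8, -1.7, 0] 7.4
[1.3, -2.5, 0] 11.1
[1.8, -3.3, 0] 14.8
[2.4, -4.0, 0] 18.5
[3.0, -4.7, 0] 22.2
[3.7, -5.3, 0] 26.0
[4.4, -6.0, 0] 29.7
[5.2, -6.5, 0] 33.4
[6.0, -7.0, 0] 37.1
[6.8, -7.5, 0] 40.8
[7.6, -7.9, 0] 44.5
[8.5, -8.2, 0] 48.2
[9.4, -8.5, 0] 51.9
[10.3, -8.8, 0] 55.6
[11.2, -8.9, 0] 59.3
[12.2, -9.1, 0] 63.0
[13.1, -9.1, 0] 66.7
```

View pics/scene8.png

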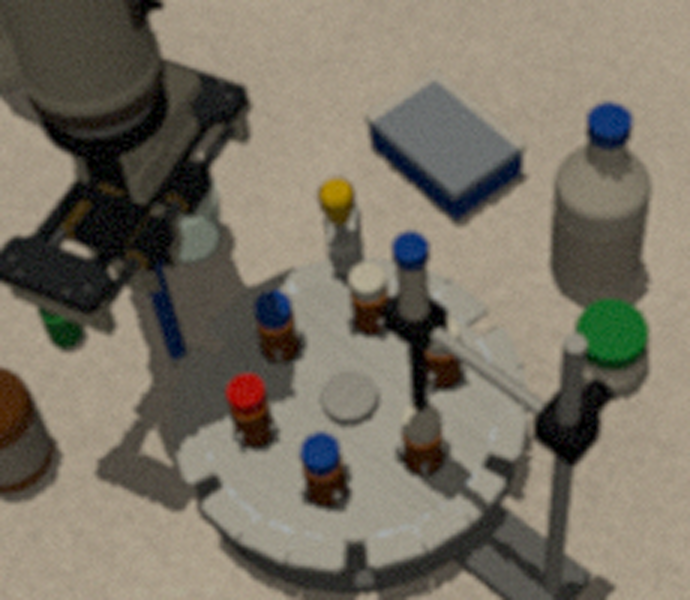

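View pics/top8.png

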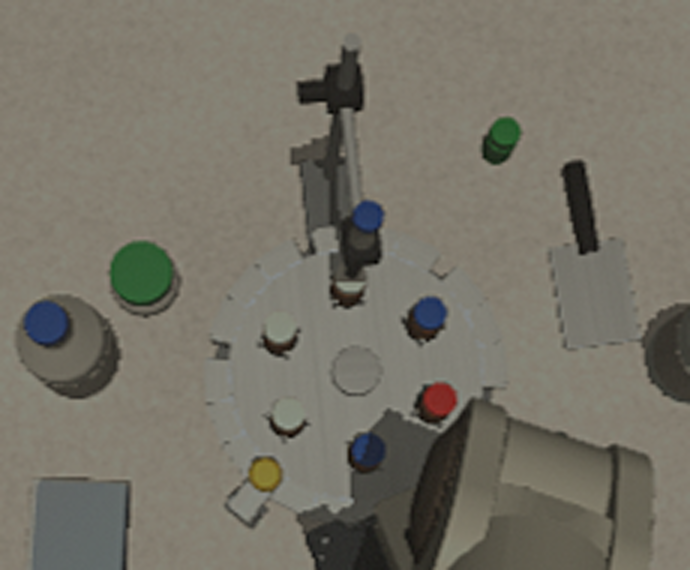

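The disc has not moved: the red cap is still at (247,392) scene and (440,400) top. The lever is at q≈0.03. First drive stroke.

Emit:
{"method": "send_rows", "body": {
  "slide": [
    [0.4,-0.9,0],
    [0.8,-1.7,0],
    [1.3,-2.5,0],
    [1.8,-3.3,0],
    [2.4,-4.0,0],
    [3.0,-4.7,0],
    [3.7,-5.3,0],
    [4.4,-6.0,0],
    [5.2,-6.5,0],
    [6.0,-7.0,0],
    [6.8,-7.5,0],
    [7.6,-7.9,0],
    [8.5,-8.2,0],
    [9.4,-8.5,0],
    [10.3,-8.8,0],
    [11.2,-8.9,0],
    [12.2,-9.1,0],
    [13.1,-9.1,0],
    [13.1,-9.1,0],
    [13.1,-9.1,0]
  ],
  "rot": [
    [0,0,3.7],
    [0,0,7.4],
    [0,0,11.1],
    [0,0,14.8],
    [0,0,18.5],
    [0,0,22.2],
    [0,0,26],
    [0,0,29.7],
    [0,0,33.4],
    [0,0,37.1],
    [0,0,40.8],
    [0,0,44.5],
    [0,0,48.2],
    [0,0,51.9],
    [0,0,55.6],
    [0,0,59.3],
    [0,0,63],
    [0,0,66.7],
    [0,0,66.7],
    [0,0,66.7]
  ]
}}

```text
time: 12.1
eef_pos: [0.5752, -0.1876, 0.0981]
ee_rot: [179.9, -0.0, 88.3]
wrist_force: [0.1, 1.7, 4.0]
opening: 0.169
```

```bash
python3 look.py 9
```

```text
12.2 [ 0.57460631 -0.18759977  0.09809554] [ 1.79966134e+02 -2.90631356e-02  8.83334021e+01] [0.89564705 2.16399257 3.91556337] 0.16985139826998305 [  7.  29.  11. 101.  -7.  50.  19.]
r 0.14431495452338958 lever q 1.2007644757002855
```

View pics/scene9.png

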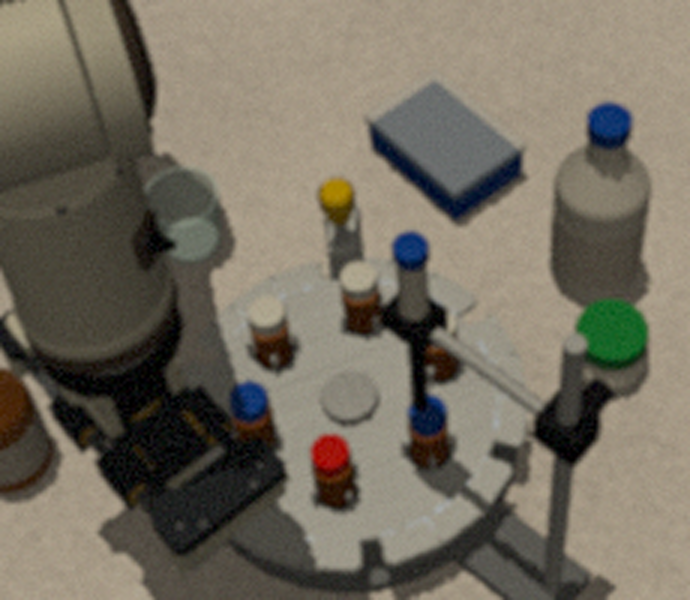

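View pics/top9.png

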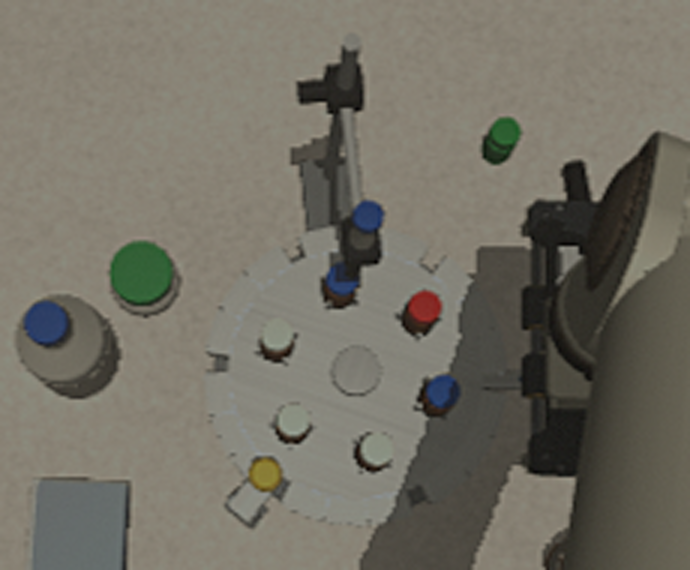

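The disc has gone a bit over one notch: red is now at (330,450) scene and (424,310) top. I'll measure the angle from the red-cap centroid, calibrated against the start pictures.

```bash
cat > ang.py <<'E'
from h import *
import sys
from scipy.optimize import minimize_scalar,least_squares
def redc(c,win):
    x0,y0,x1,y1=win;im=c["image"][y0:y1,x0:x1].astype(int);r,g,b=im[...,0],im[...,1],im[...,2]
    m=((r>110)&(g<.45*r)&(b<.45*r)).astype(np.uint8)
    m=((r>90)&(r-np.maximum(g,b)>.5*r)).astype(np.uint8)
    n,l,st,ce=cv2.connectedComponentsWithStats(m);k=1+np.argmax(st[1:,4]);return ce[k]+[x0,y0],st[k,4]
W={"scene":(225,260,345,365),"top":(300,175,420,290)}
def X(a,z,o=(.5767,-.0433),yaw=5.37): t=np.radians(yaw+a);return [o[0]+.068*np.cos(t),o[1]+.068*np.sin(t),z]
def meas(tag):
    for n in W:
        c=load(f"{n}{tag}.npz");p,ar=redc(c,W[n])
        c0=load(f"{n}0.npz");p0,_=redc(c0,W[n]);off=p0-proj(c0,X(240,.105))[0]
        f=lambda a:np.sum((proj(c,X(a,.105))[0]+off-p)**2)
        g=min(np.arange(200,400,2),key=f);r=minimize_scalar(f,bounds=(g-3,g+3),method="bounded")
        print(tag,n,p.round(1),ar,"off",off.round(2),"disc deg",round(r.x-240,2),"res px",round(r.fun**.5,2))
for t in sys.argv[1:]:meas(t)
E
python3 ang.py 8 9
```

```text
8 scene [251.2 304.8] 127 off [-0.56  0.05] disc deg -0.73 res px 0.05
8 top [386.1 247.6] 88 off [-0.26  0.71] disc deg 0.06 res px 0.11
9 scene [279.5 325.5] 119 off [-0.56  0.05] disc deg 65.47 res px 0.02
9 top [381.1 216.7] 84 off [-0.26  0.71] disc deg 65.61 res px 0.05
```

Disc at 65.5°, so 54.5° is left and the forward drive should end at lever q≈1.10. Swinging back to rest.

Emit:
{"method": "send_rows", "body": {
  "slide": [
    [-0.9,0,0],
    [-1.9,0.2,0],
    [-2.8,0.3,0],
    [-3.7,0.6,0],
    [-4.6,0.9,0],
    [-5.5,1.2,0],
    [-6.3,1.6,0],
    [-7.1,2.1,0],
    [-7.9,2.6,0],
    [-8.7,3.1,0],
    [-9.4,3.8,0],
    [-10.1,4.4,0],
    [-10.7,5.1,0],
    [-11.3,5.8,0],
    [-11.8,6.6,0],
    [-12.3,7.4,0],
    [-12.7,8.2,0],
    [-13.1,9.1,0],
    [-13.1,9.1,0]
  ],
  "rot": [
    [0,0,-3.7],
    [0,0,-7.4],
    [0,0,-11.1],
    [0,0,-14.8],
    [0,0,-18.5],
    [0,0,-22.2],
    [0,0,-26],
    [0,0,-29.7],
    [0,0,-33.4],
    [0,0,-37.1],
    [0,0,-40.8],
    [0,0,-44.5],
    [0,0,-48.2],
    [0,0,-51.9],
    [0,0,-55.6],
    [0,0,-59.3],
    [0,0,-63],
    [0,0,-66.7],
    [0,0,-66.7]
  ]
}}

```text
time: 13.78
eef_pos: [0.4418, -0.0963, 0.098]
ee_rot: [-179.9, 0.1, 21.5]
wrist_force: [-1.8, -0.6, 4.4]
opening: 0.169
```

```bash
python3 look.py 10; python3 ang.py 10; python3 - <<'E'
import numpy as np
def arc(q0,q1,step):
    n=int(np.ceil(abs(q1-q0)/step));a=lambda q:np.array([.145*np.cos(q+np.radians(200.37)),.145*np.sin(q+np.radians(200.37))])
    for i in range(1,n+1):
        q=q0+(q1-q0)*i/n;d=(a(q)-a(q0))*100;print([float(round(d[0],1)),float(round(d[1],1)),0],float(round(np.degrees(q-q0),1)))
arc(.027,1.07,.062)
E
```

```text
13.8833 [ 0.44217155 -0.09722387  0.09799369] [-1.79974263e+02  5.96721943e-02  2.16477875e+01] [-2.88523341 -0.23625896  5.33127167] 0.16887704897286485 [-13.  16.  26. 123. -10.  43. -50.]
r 0.14493338596109562 lever q 0.025703448680977434
10 scene [279.5 325.5] 119 off [-0.56  0.05] disc deg 65.47 res px 0.02
10 top [381.1 216.7] 85 off [-0.26  0.71] disc deg 65.66 res px 0.11
[0.4, -0.8, 0] 3.5
[0.8, -1.6, 0] 7.0
[1.2, -2.4, 0] 10.5
[1.7, -3.1, 0] 14.1
[2.3, -3.8, 0] 17.6
[2.8, -4.5, 0] 21.1
[3.5, -5.1, 0] 24.6
[4.1, -5.7, 0] 28.1
[4.8, -6.3, 0] 31.6
[5.6, -6.8, 0] 35.2
[6.3, -7.2, 0] 38.7
[7.1, -7.6, 0] 42.2
[7.9, -8.0, 0] 45.7
[8.8, -8.3, 0] 49.2
[9.6, -8.6, 0] 52.7
[10.5, -8.8, 0] 56.2
[11.4, -8.9, 0] 59.8
```

The disc stayed at 65.5°. Second stroke, stopping a little short.

Emit:
{"method": "send_rows", "body": {
  "slide": [
    [0.4,-0.8,0],
    [0.8,-1.6,0],
    [1.2,-2.4,0],
    [1.7,-3.1,0],
    [2.3,-3.8,0],
    [2.8,-4.5,0],
    [3.5,-5.1,0],
    [4.1,-5.7,0],
    [4.8,-6.3,0],
    [5.6,-6.8,0],
    [6.3,-7.2,0],
    [7.1,-7.6,0],
    [7.9,-8.0,0],
    [8.8,-8.3,0],
    [9.6,-8.6,0],
    [10.2,-8.7,0],
    [10.8,-8.8,0],
    [11.2,-8.9,0],
    [11.4,-8.9,0],
    [11.4,-8.9,0]
  ],
  "rot": [
    [0,0,3.5],
    [0,0,7],
    [0,0,10.5],
    [0,0,14.1],
    [0,0,17.6],
    [0,0,21.1],
    [0,0,24.6],
    [0,0,28.1],
    [0,0,31.6],
    [0,0,35.2],
    [0,0,38.7],
    [0,0,42.2],
    [0,0,45.7],
    [0,0,49.2],
    [0,0,52.7],
    [0,0,55],
    [0,0,57.4],
    [0,0,59],
    [0,0,59.8],
    [0,0,59.8]
  ]
}}

```text
time: 15.55
eef_pos: [0.5571, -0.1864, 0.098]
ee_rot: [-180.0, 0.0, 81.5]
wrist_force: [-1.0, 1.2, 4.7]
opening: 0.17
```

```bash
python3 look.py 11; python3 ang.py 11
```

```text
15.65 [ 0.55706997 -0.18637467  0.09808186] [-1.79993612e+02  8.20148816e-03  8.14486139e+01] [-1.15001101  1.48243628  3.8736668 ] 0.1666505656726414 [  6.  27.  13. 104.  -8.  49.  14.]
r 0.14441502347970106 lever q 1.0789227480391332
11 scene [305.5 315.4] 37 off [-0.56  0.05] disc deg 113.42 res px 2.35
11 top [358.  209.6] 28 off [-0.26  0.71] disc deg 116.81 res px 2.56
```

View pics/scene11.png

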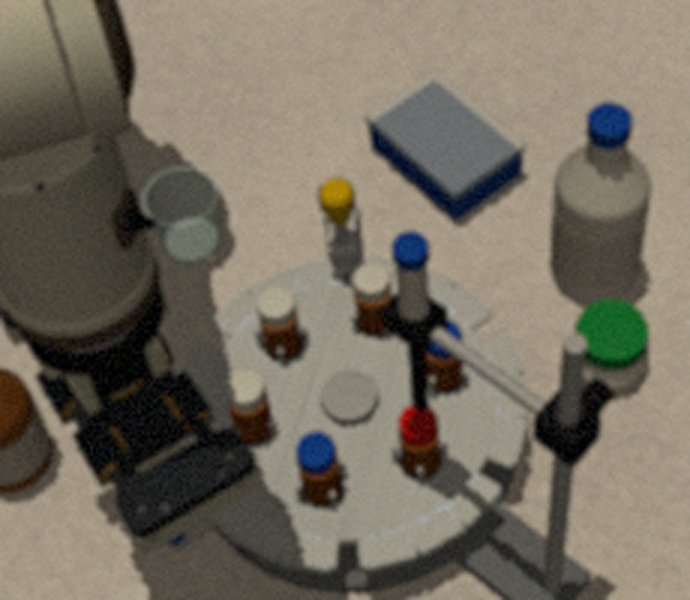

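View pics/top11.png

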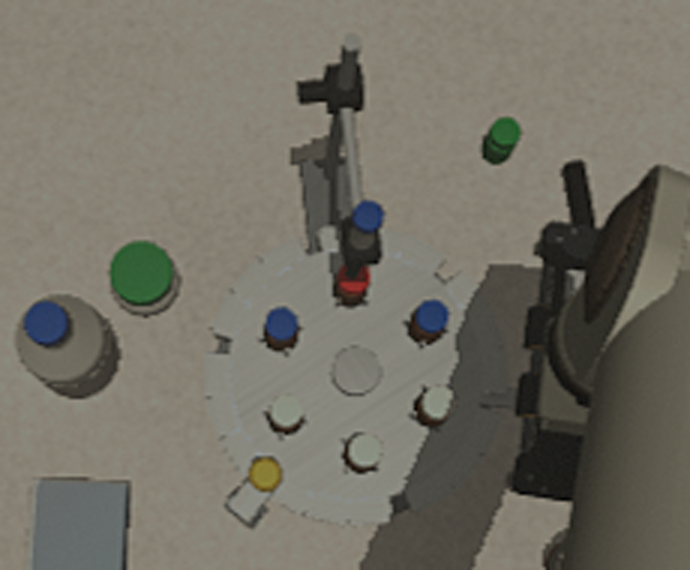

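Red is almost under the probe, at (419,420) scene and (352,285) top. Since red is partly hidden there, I'll measure with the blue cap that now stands at the 300° pocket; a blue cap stood at that same pocket at the start.

```bash
cat > ang2.py <<'E'
from ang import *
def blue(c,n):
    cx,cy=proj(c,X(300,.105))[0].astype(int);x0,y0=cx-10,cy-10
    im=c["image"][y0:cy+11,x0:cx+11].astype(int);m=((im[...,2]>60)&(im[...,2]-im[...,0]>.4*im[...,2])).astype(np.uint8)
    k,l,st,ce=cv2.connectedComponentsWithStats(m);j=1+np.argmax(st[1:,4]);return ce[j]+[x0,y0],st[j,4]
for t in sys.argv[1:]:
  for n in W:
    c=load(f"{n}{t}.npz");c0=load(f"{n}0.npz");p,a=blue(c,n);p0,a0=blue(c0,n);off=p0-proj(c0,X(300,.105))[0]
    f=lambda q:np.sum((proj(c,X(q,.105))[0]+off-p)**2);r=minimize_scalar(f,bounds=(285,315),method="bounded")
    print(t,n,"blue",p.round(2),p0.round(2),a,a0,"deg off notch",round(r.x-300,2),"res",round(r.fun**.5,2))
E
python3 ang2.py 8 11 2>&1 | grep blue
```

```text
8 scene blue [276.4  325.37] [276.47 325.31] 116 118 deg off notch -0.09 res 0.08
8 top blue [382.78 219.01] [382.78 219.01] 87 87 deg off notch 0.0 res 0.0
11 scene blue [274.74 325.1 ] [276.47 325.31] 117 118 deg off notch -2.84 res 0.12
11 top blue [383.55 220.11] [382.78 219.01] 84 87 deg off notch -2.64 res 0.01
```

2.7° short. Advancing 2.3° more (5.8 mm at the post).

Emit:
{"method": "send_rows", "body": {
  "slide": [
    [0.15,-0.02,0],
    [0.3,-0.04,0],
    [0.45,-0.06,0],
    [0.58,-0.07,0],
    [0.58,-0.07,0],
    [0.58,-0.07,0]
  ],
  "rot": [
    [0,0,0.6],
    [0,0,1.2],
    [0,0,1.8],
    [0,0,2.3],
    [0,0,2.3],
    [0,0,2.3]
  ]
}}

```text
time: 16.15
eef_pos: [0.5628, -0.187, 0.0981]
ee_rot: [-180.0, 0.0, 83.8]
wrist_force: [-1.9, -0.0, 4.4]
opening: 0.172
```

```bash
python3 look.py 12; python3 ang2.py 12 2>&1 | grep blue
```

```text
16.25 [ 0.56279149 -0.18696286  0.09806799] [-1.79974505e+02  8.51806841e-03  8.37852646e+01] [-1.91241803  1.2567397   4.02091606] 0.17126098201659357 [  6.  28.  12. 103.  -7.  50.  16.]
r 0.14433455680444618 lever q 1.1187599851137093
12 scene blue [276.3  325.26] [276.47 325.31] 114 118 deg off notch -0.28 res 0.01
12 top blue [382.99 219.17] [382.78 219.01] 84 87 deg off notch -0.49 res 0.07
```

Now 0.4° short of the notch, well inside the capture range and on the forward-easy side. Releasing the lever and lifting.

Emit:
{"method": "send_rows", "body": {
  "slide": [
    [0,0,0],
    [0,0,0],
    [0,0,0],
    [0,0,0],
    [0,0,0],
    [0,0,1.5],
    [0,0,4],
    [0,0,7],
    [0,0,10],
    [0,0,13]
  ],
  "rot": [
    [0,0,0],
    [0,0,0],
    [0,0,0],
    [0,0,0],
    [0,0,0],
    [0,0,0],
    [0,0,0],
    [0,0,0],
    [0,0,0],
    [0,0,0]
  ],
  "claw": 102
}}

```text
time: 17.08
eef_pos: [0.563, -0.1868, 0.229]
ee_rot: [-180.0, 0.0, 83.8]
wrist_force: [0.5, 0.7, 0.1]
opening: 0.601
```

Emit:
{"method": "send_rows", "body": {
  "slide": [
    [-2,0.5,0.5],
    [-5,1.5,0.5],
    [-8.5,3.5,0.5],
    [-11.5,6,0.5],
    [-13.5,9,0.5],
    [-14,12,0.5],
    [-14,15,0.5],
    [-13,17.5,0.5],
    [-11,19.5,0.5],
    [-9,21,0.5],
    [-7.8,21.6,0.5],
    [-7.5,21.7,0.5],
    [-7.5,21.7,0.5],
    [-7.5,21.7,0.5]
  ],
  "rot": [
    [0,0,0],
    [0,0,2],
    [0,0,6],
    [0,0,10],
    [0,0,15],
    [0,0,20],
    [0,0,25],
    [0,0,30],
    [0,0,35],
    [0,0,39],
    [0,0,40],
    [0,0,40],
    [0,0,40],
    [0,0,40]
  ],
  "claw": 255
}}

```text
time: 18.25
eef_pos: [0.4875, 0.0293, 0.2325]
ee_rot: [-179.9, -0.0, 123.7]
wrist_force: [-0.0, 0.2, 0.1]
opening: 0.007
```

```bash
python3 look.py 13; python3 ang2.py 13 2>&1 | grep blue
```

```text
18.35 [0.48739143 0.02916132 0.23278592] [-1.79951635e+02 -1.08957903e-02  1.23703451e+02] [-0.55645667 -0.55712738  1.13833881] 0.003974763802981504 [ -8.   8.   1. 110.  -0.  62.  27.]
r 0.11500723533952538 lever q 5.246032765202529
```

View pics/scene13.png

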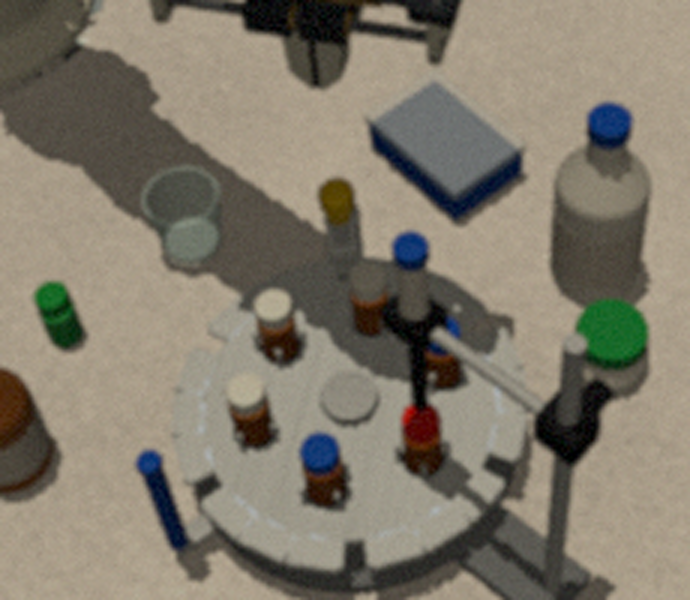

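The shut fingers are above the knob, and red is under the probe (421,425). The blue-cap script failed on this shot (no output), but the picture agrees. Now pressing the knob in slowly.

Emit:
{"method": "send_rows", "body": {
  "slide": [
    [0.05,0.1,-1.5],
    [0.05,0.1,-4],
    [0.05,0.1,-6.5],
    [0.05,0.1,-7.8],
    [0.05,0.1,-8.3],
    [0.05,0.1,-8.6],
    [0.05,0.1,-8.9],
    [0.05,0.1,-9.2],
    [0.05,0.1,-9.5],
    [0.05,0.1,-9.8],
    [0.05,0.1,-10.1],
    [0.05,0.1,-10.2],
    [0.05,0.1,-10.3],
    [0.05,0.1,-10.3]
  ],
  "rot": [
    [0,0,0],
    [0,0,0],
    [0,0,0],
    [0,0,0],
    [0,0,0],
    [0,0,0],
    [0,0,0],
    [0,0,0],
    [0,0,0],
    [0,0,0],
    [0,0,0],
    [0,0,0],
    [0,0,0],
    [0,0,0]
  ]
}}

```text
time: 19.52
eef_pos: [0.4888, 0.0312, 0.1298]
ee_rot: [-180.0, -0.0, 123.8]
wrist_force: [0.4, 0.0, 0.1]
opening: 0.004
```

```bash
python3 look.py 14
```

```text
19.6167 [0.48892592 0.03124678 0.12998521] [1.79992996e+02 5.76644937e-05 1.23818576e+02] [-0.88040992  0.65917608  0.45409546] 0.0029568451616312935 [ -8.  16.   1. 116.  -0.  49.  27.]
r 0.11515863785457088 lever q 5.223572525862507
```

View pics/scene14.png

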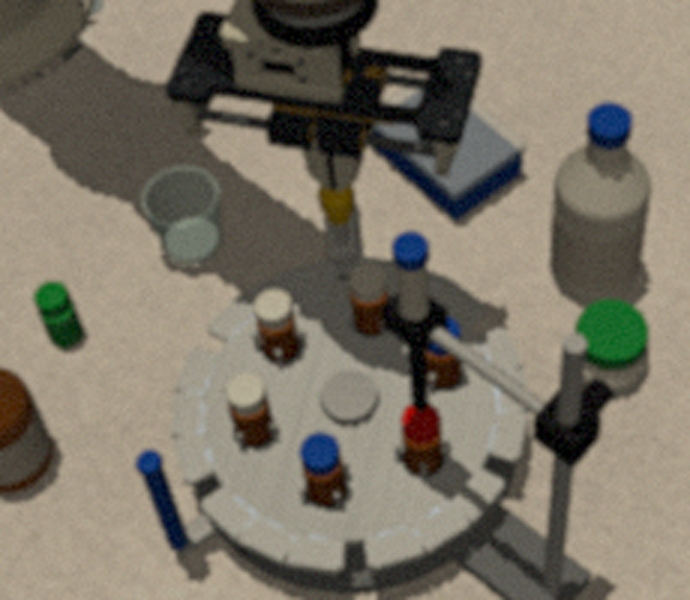

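No force at z=0.130, so it probably snapped past the middle. I'll press a little further to confirm it bottoms out.

Emit:
{"method": "send_rows", "body": {
  "slide": [
    [0,0,-0.1],
    [0,0,-0.2],
    [0,0,-0.2],
    [0,0,-0.2]
  ],
  "rot": [
    [0,0,0],
    [0,0,0],
    [0,0,0],
    [0,0,0]
  ]
}}

```text
time: 19.95
eef_pos: [0.4888, 0.0312, 0.1279]
ee_rot: [-180.0, -0.0, 123.8]
wrist_force: [-0.1, 0.2, -0.9]
opening: 0.009
```

Emit:
{"method": "send_rows", "body": {
  "slide": [
    [0,0,-0.1],
    [0,0,-0.2],
    [0,0,-0.3],
    [0,0,-0.3],
    [0,0,-0.3]
  ],
  "rot": [
    [0,0,0],
    [0,0,0],
    [0,0,0],
    [0,0,0],
    [0,0,0]
  ]
}}

```text
time: 20.37
eef_pos: [0.4887, 0.0312, 0.1248]
ee_rot: [-180.0, -0.0, 123.8]
wrist_force: [-0.4, -0.2, 0.1]
opening: 0.003
```

```bash
python3 - <<'E'
from bench import viewer
import cv2,numpy as np
from h import proj
ims=[]
for n,(a,b,c,d) in {"scene":(215,265,250,310)}.items():
    p=viewer.read_camera(n);ims=cv2.resize(p["image"][a:b,c:d,::-1],None,fx=10,fy=10,interpolation=cv2.INTER_CUBIC)
    cv2.imwrite("pics/k15.png",ims)
    print((proj(p,[[.488,.030,.131],[.488,.030,.147],[.4888,.0312,.125]])-[c,a])*10)
    q=viewer.read_camera("top");cv2.imwrite("pics/t15.png",cv2.resize(q["image"][235:305,290:375,::-1],None,fx=8,fy=8,interpolation=cv2.INTER_CUBIC))
E
```

```text
[[324.94422775 268.66324085]
 [319.1250578  221.45114546]
 [333.84860424 285.06179963]]
```

View pics/k15.png

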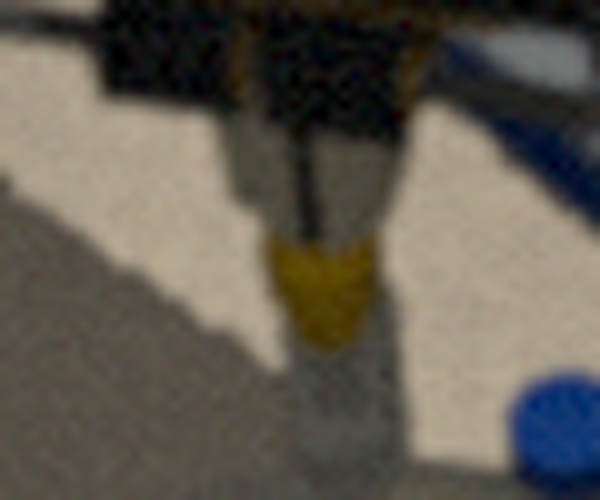

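The fingertips end at zoom y≈237 and the knob's yellow runs from 237 to 345. I'll check the true fingertip height with the depth data.

```bash
python3 - <<'E'
from bench import viewer
import cv2,numpy as np
p=viewer.read_camera("scene");R=cv2.Rodrigues(p["rvec"])[0];K=p["intrinsics"];d=p["depth"]
for u in (278,281,284,286):
  for v in range(230,256,2):
    q=np.array([(u-K[0,2])/K[0,0],(v-K[1,2])/K[1,1],1])*d[v,u];print(u,v,(R.T@(q-p["tvec"].ravel())).round(3),p["image"][v,u])
E
```

```text
278 230 [0.494 0.019 0.185] [65 65 50]
278 232 [0.492 0.019 0.177] [71 71 64]
278 234 [0.492 0.019 0.171] [68 69 51]
278 236 [0.491 0.019 0.163] [78 74 64]
278 238 [0.491 0.018 0.157] [76 66 48]
278 240 [0.486 0.021 0.144] [89 68 18]
278 242 [0.49  0.017 0.144] [84 63  0]
278 244 [0.489 0.017 0.136] [82 63 22]
278 246 [0.49  0.016 0.132] [105  92  69]
278 248 [0.462 0.034 0.081] [102  97  81]
278 250 [0.467 0.03  0.082] [125 116 105]
278 252 [0.472 0.026 0.084] [86 81 72]
278 254 [0.46  0.034 0.058] [78 74 66]
281 230 [0.497 0.023 0.185] [56 51 43]
281 232 [0.498 0.022 0.18 ] [59 55 43]
281 234 [0.498 0.022 0.174] [45 44 37]
281 236 [0.497 0.022 0.165] [33 34 29]
281 238 [0.495 0.022 0.158] [38 30 26]
281 240 [0.491 0.024 0.145] [83 66  6]
281 242 [0.496 0.021 0.146] [95 72  0]
281 244 [0.498 0.018 0.144] [84 69  9]
281 246 [0.496 0.019 0.134] [78 64  5]
281 248 [0.495 0.019 0.126] [70 61 13]
281 250 [0.488 0.024 0.108] [72 67 53]
281 252 [0.489 0.022 0.103] [69 66 63]
281 254 [0.487 0.023 0.094] [68 65 58]
284 230 [0.503 0.027 0.186] [79 76 63]
284 232 [0.504 0.026 0.182] [78 75 59]
[... 236 characters left out ...]
84 246 [0.5   0.024 0.133] [81 60  4]
284 248 [0.497 0.026 0.122] [70 55  7]
284 250 [0.492 0.029 0.107] [63 55 43]
284 252 [0.492 0.028 0.1  ] [69 67 65]
284 254 [0.493 0.027 0.096] [66 64 60]
286 230 [0.506 0.029 0.187] [76 71 63]
286 232 [0.507 0.028 0.182] [75 71 60]
286 234 [0.505 0.029 0.174] [66 65 53]
286 236 [0.506 0.027 0.169] [71 67 56]
286 238 [0.505 0.028 0.162] [81 69 48]
286 240 [0.497 0.033 0.143] [73 56  0]
286 242 [0.5   0.03  0.141] [76 56  5]
286 244 [0.502 0.028 0.138] [74 58 13]
286 246 [0.495 0.033 0.12 ] [70 58 29]
286 248 [0.474 0.047 0.081] [78 70 51]
286 250 [0.48  0.042 0.083] [72 72 64]
286 252 [0.484 0.039 0.083] [71 65 62]
286 254 [0.49  0.034 0.086] [73 72 67]
```

View pics/t15.png

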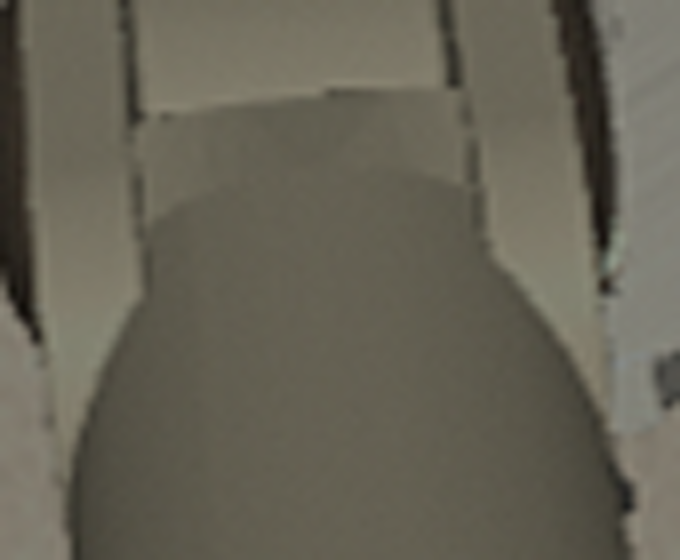

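Depth shows the knob top still near 0.146 and the visible finger ends near 0.155. So the knob is still out, and the real fingertips sit ~25–30 mm above the reported TCP. Zero force agrees with that. I'll continue down in small steps, watching the force.

Emit:
{"method": "send_rows", "body": {
  "slide": [
    [0,0,-0.1],
    [0,0,-0.2],
    [0,0,-0.3],
    [0,0,-0.4],
    [0,0,-0.4]
  ],
  "rot": [
    [0,0,0],
    [0,0,0],
    [0,0,0],
    [0,0,0],
    [0,0,0]
  ]
}}

```text
time: 20.93
eef_pos: [0.4886, 0.0312, 0.1206]
ee_rot: [-180.0, -0.0, 123.8]
wrist_force: [0.1, -0.1, -0.2]
opening: 0.003
```

Emit:
{"method": "send_rows", "body": {
  "slide": [
    [0,0,-0.1],
    [0,0,-0.2],
    [0,0,-0.3],
    [0,0,-0.4],
    [0,0,-0.4]
  ],
  "rot": [
    [0,0,0],
    [0,0,0],
    [0,0,0],
    [0,0,0],
    [0,0,0]
  ]
}}

```text
time: 21.35
eef_pos: [0.489, 0.0312, 0.117]
ee_rot: [180.0, 0.0, 123.8]
wrist_force: [-0.4, -0.9, 0.9]
opening: 0.006
```

```bash
python3 - <<'E'
from bench import viewer,observe
import cv2,numpy as np
p=viewer.read_camera("scene");cv2.imwrite("pics/k16.png",cv2.resize(p["image"][215:265,250:310,::-1],None,fx=10,fy=10,interpolation=cv2.INTER_CUBIC))
o=observe();print(o["eef_pos"],o["wrist_force"])
E
```

```text
[0.48896968 0.03118855 0.11699866] [-0.32643143 -0.46931026  1.33401092]
```

View pics/k16.png

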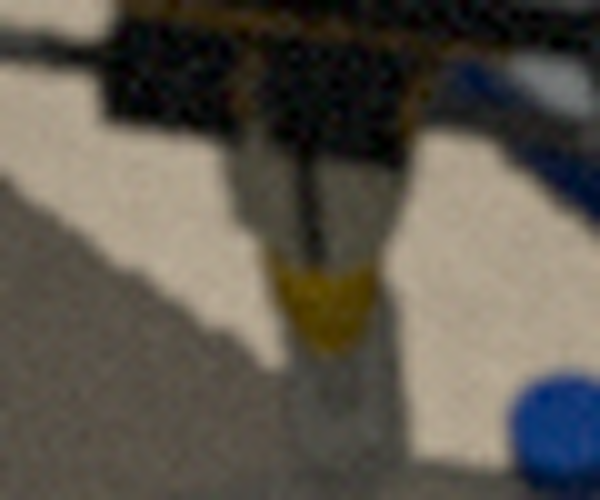

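The knob is unmoved and the fingers are about to meet it. I'll continue.

Emit:
{"method": "send_rows", "body": {
  "slide": [
    [0,0,-0.1],
    [0,0,-0.2],
    [0,0,-0.3],
    [0,0,-0.4],
    [0,0,-0.4]
  ],
  "rot": [
    [0,0,0],
    [0,0,0],
    [0,0,0],
    [0,0,0],
    [0,0,0]
  ]
}}

```text
time: 21.82
eef_pos: [0.4889, 0.0312, 0.113]
ee_rot: [180.0, 0.0, 123.8]
wrist_force: [-0.3, 0.8, -0.1]
opening: 0.001
```

Emit:
{"method": "send_rows", "body": {
  "slide": [
    [0,0,-0.1],
    [0,0,-0.2],
    [0,0,-0.3],
    [0,0,-0.3]
  ],
  "rot": [
    [0,0,0],
    [0,0,0],
    [0,0,0],
    [0,0,0]
  ]
}}

```text
time: 22.15
eef_pos: [0.4887, 0.0312, 0.1096]
ee_rot: [-180.0, -0.0, 123.8]
wrist_force: [0.0, -0.1, 0.7]
opening: 0.01
```

```bash
python3 - <<'E'
from bench import viewer,observe
import cv2,numpy as np
p=viewer.read_camera("scene");cv2.imwrite("pics/k17.png",cv2.resize(p["image"][205:275,240:320,::-1],None,fx=8,fy=8,interpolation=cv2.INTER_CUBIC))
R=cv2.Rodrigues(p["rvec"])[0];K=p["intrinsics"];d=p["depth"]
u=284
for v in range(232,256,2):
    q=np.array([(u-K[0,2])/K[0,0],(v-K[1,2])/K[1,1],1])*d[v,u];print(u,v,(R.T@(q-p["tvec"].ravel())).round(3),p["image"][v,u])
o=observe();print(o["eef_pos"],o["wrist_force"])
E
```

```text
284 232 [0.524 0.01  0.213] [26 23 22]
284 234 [0.503 0.025 0.175] [69 67 53]
284 236 [0.502 0.025 0.167] [78 71 62]
284 238 [0.499 0.027 0.157] [76 69 56]
284 240 [0.503 0.024 0.156] [75 75 61]
284 242 [0.501 0.024 0.148] [75 72 62]
284 244 [0.5   0.025 0.14 ] [81 68 34]
284 246 [0.499 0.025 0.132] [84 67  0]
284 248 [0.5   0.024 0.126] [80 64  7]
284 250 [0.498 0.024 0.117] [75 58  9]
284 252 [0.494 0.026 0.105] [69 59 34]
284 254 [0.491 0.028 0.093] [66 64 57]
[0.48857366 0.0312231  0.10951333] [ 1.03767959 -0.90840781 -0.06123076]
```

View pics/k17.png

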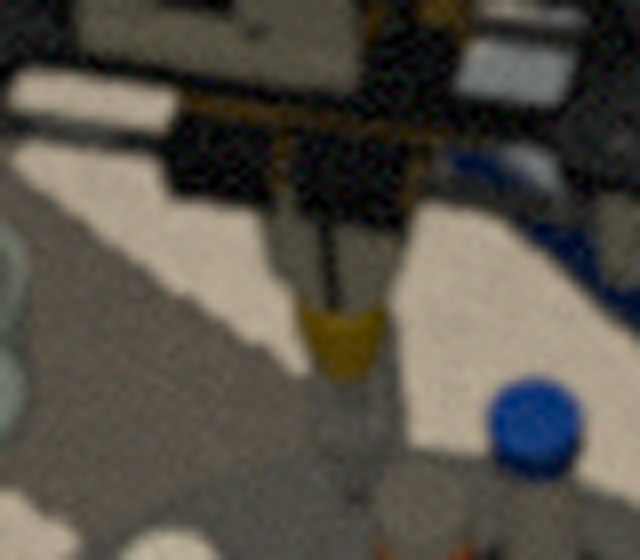

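The knob's lower edge moved from y≈249.7 to ≈252.2, so it has been pushed in past its snap. I'll continue until I feel it bottom out.

Emit:
{"method": "send_rows", "body": {
  "slide": [
    [0,0,-0.1],
    [0,0,-0.2],
    [0,0,-0.3],
    [0,0,-0.3]
  ],
  "rot": [
    [0,0,0],
    [0,0,0],
    [0,0,0],
    [0,0,0]
  ]
}}

```text
time: 22.53
eef_pos: [0.4886, 0.0312, 0.1066]
ee_rot: [-180.0, -0.0, 123.8]
wrist_force: [-0.5, 0.0, -0.1]
opening: 0.003
```

Emit:
{"method": "send_rows", "body": {
  "slide": [
    [0,0,-0.1],
    [0,0,-0.2],
    [0,0,-0.3],
    [0,0,-0.3]
  ],
  "rot": [
    [0,0,0],
    [0,0,0],
    [0,0,0],
    [0,0,0]
  ]
}}

```text
time: 22.87
eef_pos: [0.4887, 0.0312, 0.1037]
ee_rot: [-180.0, -0.0, 123.8]
wrist_force: [1.0, -0.4, -0.2]
opening: 0.004
```

```bash
python3 - <<'E'
from bench import viewer,observe
import cv2,numpy as np
p=viewer.read_camera("scene");cv2.imwrite("pics/k18.png",cv2.resize(p["image"][205:275,240:320,::-1],None,fx=8,fy=8,interpolation=cv2.INTER_CUBIC))
o=observe();print(o["eef_pos"],o["wrist_force"])
E
```

```text
[0.48872464 0.03117266 0.10373698] [ 0.02481505 -0.19982153 -0.03206036]
```

View pics/k18.png

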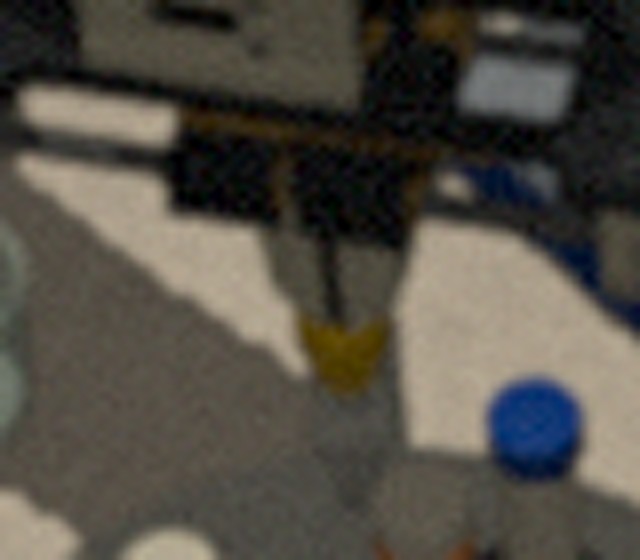

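```bash
cat > kn.py <<'E'
from bench import viewer,observe
from h import *
p=viewer.read_camera("scene");np.savez("scenek.npz",**{k:p[k] for k in("image","depth","intrinsics","rvec","tvec")})
for t in ("0","8","13","14","k"):
    c=load(f"scene{t}.npz")["image"][230:262,268:300].astype(int)
    w=np.clip((c[...,0]-c[...,2]-.35*c[...,0])/(.5*c[...,0]+1),0,1);m=w>.3
    m=cv2.morphologyEx(m.astype(np.uint8),cv2.MORPH_OPEN,np.ones((2,2)))
    ys,xs=np.nonzero(m);col=np.abs(xs-np.median(xs))<=2
    print(t,"rows",ys[col].min()+230,ys[col].max()+230,"cent",(np.average(ys)+230).round(2),"colsum",(m.sum(0)).max(), [ys[xs==x].max()+230 for x in range(int(np.median(xs))-3,int(np.median(xs))+4)])
E
python3 kn.py
```

```text
0 rows 240 254 cent 246.9 colsum 15 [np.int64(251), np.int64(253), np.int64(254), np.int64(254), np.int64(254), np.int64(254), np.int64(254)]
8 rows 236 250 cent 242.09 colsum 15 [np.int64(247), np.int64(249), np.int64(249), np.int64(250), np.int64(250), np.int64(249), np.int64(248)]
13 rows 236 250 cent 242.76 colsum 15 [np.int64(248), np.int64(249), np.int64(250), np.int64(250), np.int64(250), np.int64(250), np.int64(249)]
14 rows 239 250 cent 243.88 colsum 12 [np.int64(247), np.int64(249), np.int64(250), np.int64(250), np.int64(250), np.int64(250), np.int64(249)]
k rows 246 254 cent 247.72 colsum 9 [np.int64(253), np.int64(254), np.int64(254), np.int64(254), np.int64(254), np.int64(254), np.int64(252)]
```

The knob's lower edge is now at row 254, the same as at the locked start (out was 250). I'll press a bit more to confirm it's firmly bottomed.

Emit:
{"method": "send_rows", "body": {
  "slide": [
    [0,0,-0.1],
    [0,0,-0.2],
    [0,0,-0.2],
    [0,0,-0.2]
  ],
  "rot": [
    [0,0,0],
    [0,0,0],
    [0,0,0],
    [0,0,0]
  ]
}}

```text
time: 23.3
eef_pos: [0.4891, 0.0312, 0.1025]
ee_rot: [180.0, 0.0, 123.8]
wrist_force: [-1.4, 0.4, 5.7]
opening: -0.0
```

Emit:
{"method": "send_rows", "body": {
  "slide": [
    [0,0,-0.1],
    [0,0,-0.2],
    [0,0,-0.2],
    [0,0,-0.2]
  ],
  "rot": [
    [0,0,0],
    [0,0,0],
    [0,0,0],
    [0,0,0]
  ]
}}

```text
time: 23.63
eef_pos: [0.4893, 0.0312, 0.1022]
ee_rot: [179.9, 0.0, 123.8]
wrist_force: [-7.0, 0.1, 20.7]
opening: 0.002
```

```bash
python3 kn.py|tail -1; python3 -c "
from bench import observe
o=observe();print(o['eef_pos'],o['wrist_force'])"
```

```text
k rows 247 254 cent 247.16 colsum 8 [np.int64(253), np.int64(254), np.int64(254), np.int64(254), np.int64(254), np.int64(254), np.int64(253)]
[0.48934544 0.0312688  0.10223325] [-6.80654342 -0.76562851 21.73645255]
```

It bottoms hard at 21 N with TCP z=0.102. Against contact at ~0.118 that makes 16 mm of travel, consistent with fully in. Lifting and going back above the lever.

Emit:
{"method": "send_rows", "body": {
  "slide": [
    [0,0,0.5],
    [0,0,2],
    [0,0,5],
    [0,0,8.5],
    [0,0,12],
    [0,0,13],
    [0,0,13]
  ],
  "rot": [
    [0,0,0],
    [0,0,0],
    [0,0,0],
    [0,0,0],
    [0,0,0],
    [0,0,0],
    [0,0,0]
  ]
}}

```text
time: 24.27
eef_pos: [0.4915, 0.0315, 0.2335]
ee_rot: [179.6, 0.2, 123.8]
wrist_force: [-0.1, -0.3, -1.2]
opening: 0.003
```

```bash
python3 look.py 19; python3 kn.py|tail -1; sed -i 's/\.4\*im\[\.\.\.,2\]/.3*im[...,2]/; s/>60/>45/' ang2.py; python3 ang2.py 19|grep blue
```

```text
24.3667 [0.48864894 0.03119045 0.22958505] [1.79989404e+02 2.50706642e-03 1.23819293e+02] [ 0.24454251  0.47644396 -0.46798852] 0.004433524819467179 [ -8.   9.   1. 110.  -0.  61.  27.]
r 0.11533349629514876 lever q 5.225499410962064
k rows 241 254 cent 247.25 colsum 14 [np.int64(253), np.int64(254), np.int64(254), np.int64(254), np.int64(254), np.int64(254), np.int64(253)]Traceback (most recent call last):
  File "ang2.py", line 1, in <module>
    from ang import *
  File "ang.py", line 18, in <module>
    for t in sys.argv[1:]:meas(t)
                          ~~~~^^^
  File "ang.py", line 13, in meas
    c=load(f"{n}{tag}.npz");p,ar=redc(c,W[n])
                                 ~~~~^^^^^^^^
  File "ang.py", line 8, in redc
    n,l,st,ce=cv2.connectedComponentsWithStats(m);k=1+np.argmax(st[1:,4]);return ce[k]+[x0,y0],st[k,4]
                                                      ~~~~~~~~~^^^^^^^^^^
    return _wrapfunc(a, 'argmax', axis=axis, out=out, **kwds)
    return bound(*args, **kwds)
ValueError: attempt to get argmax of an empty sequence
```

View pics/scene19.png

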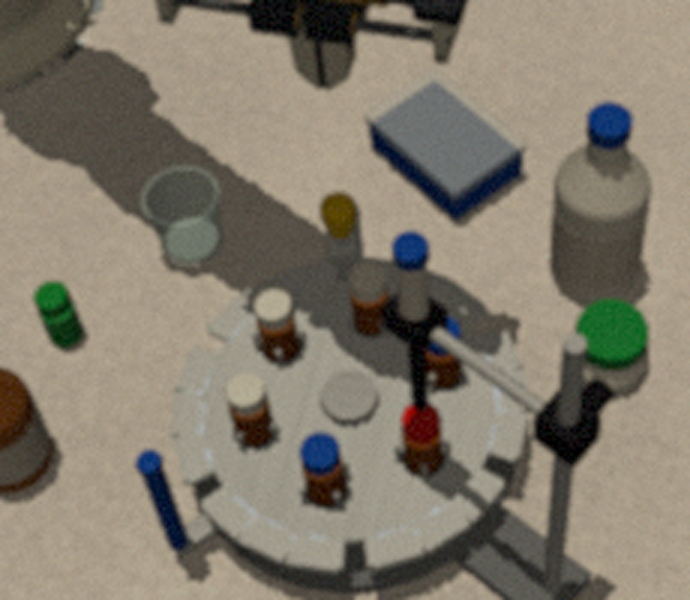

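The knob shows at zoom (339,213), matching the locked start, and red is under the probe. Now to the lever post, last gripped at (0.563,−0.187).

Emit:
{"method": "send_rows", "body": {
  "slide": [
    [-1,-0.5,0],
    [-3,-1.5,0],
    [-5,-3.5,0],
    [-6.5,-6.5,0],
    [-6.5,-9.5,0],
    [-6,-12.5,0],
    [-4.5,-15.5,0],
    [-1.5,-18,0],
    [1.5,-20,0],
    [4.5,-21.3,0],
    [6.8,-21.7,0],
    [7.4,-21.8,0],
    [7.4,-21.8,0],
    [7.4,-21.8,0]
  ],
  "rot": [
    [0,0,0],
    [0,0,-2],
    [0,0,-5],
    [0,0,-10],
    [0,0,-15],
    [0,0,-20],
    [0,0,-25],
    [0,0,-30],
    [0,0,-35],
    [0,0,-38],
    [0,0,-40],
    [0,0,-40],
    [0,0,-40],
    [0,0,-40]
  ],
  "claw": 102
}}

```text
time: 25.58
eef_pos: [0.5609, -0.1864, 0.2282]
ee_rot: [-179.8, -0.0, 83.9]
wrist_force: [-0.3, -0.2, 0.5]
opening: 0.602
```

Emit:
{"method": "send_rows", "body": {
  "slide": [
    [0,0,-2],
    [0,0,-5],
    [0,0,-8],
    [0,0,-11],
    [0,0,-13],
    [0,0,-13.8],
    [0,0,-13.8],
    [0,0,-13.8]
  ],
  "rot": [
    [0,0,0],
    [0,0,0],
    [0,0,0],
    [0,0,0],
    [0,0,0],
    [0,0,0],
    [0,0,0],
    [0,0,0]
  ]
}}

```text
time: 26.25
eef_pos: [0.5624, -0.1867, 0.0927]
ee_rot: [180.0, -0.0, 83.8]
wrist_force: [-0.1, 0.0, 0.8]
opening: 0.599
```

Emit:
{"method": "send_rows", "body": {
  "slide": [
    [0,0,0],
    [0,0,0],
    [0,0,0],
    [0,0,0],
    [0,0,0],
    [0,0,0],
    [0,0,0],
    [0,0,0]
  ],
  "rot": [
    [0,0,0],
    [0,0,0],
    [0,0,0],
    [0,0,0],
    [0,0,0],
    [0,0,0],
    [0,0,0],
    [0,0,0]
  ],
  "claw": 255
}}

```text
time: 26.92
eef_pos: [0.5627, -0.1868, 0.0921]
ee_rot: [-180.0, -0.0, 83.8]
wrist_force: [-1.3, 0.1, 3.7]
opening: 0.17
```

```bash
python3 look.py 20; sed -i 's/^for t in sys.argv\[1:\]:meas(t)/if __name__=="__main__":\n  for t in sys.argv[1:]:meas(t)/' ang.py; python3 ang2.py 19 20;python3 - <<'E'
import numpy as np
def arc(q0,q1,n):
    a=lambda q:np.array([.145*np.cos(q+np.radians(200.37)),.145*np.sin(q+np.radians(200.37))])
    for i in range(1,n+1):
        q=q0+(q1-q0)*i/n;d=(a(q)-a(q0))*100;print([float(round(d[0],1)),float(round(d[1],1)),0],float(round(np.degrees(q-q0),1)))
arc(1.119,.015,17)
E
```

```text
27.0167 [ 0.56273837 -0.18679138  0.09211772] [-1.79989717e+02 -5.76463349e-03  8.38159910e+01] [-0.5617956   0.64112599  3.10502673] 0.16810479715855076 [  6.  28.  13. 103.  -8.  49.  16.]
r 0.1441690139515905 lever q 1.1182786638055207
19 scene blue [276.3  325.73] [276.43 325.6 ] 135 129 deg off notch -0.17 res 0.16
19 top blue [382.94 219.1 ] [382.89 218.97] 90 91 deg off notch -0.28 res 0.04
20 scene blue [276.22 325.61] [276.43 325.6 ] 132 129 deg off notch -0.33 res 0.05
20 top blue [383.   219.11] [382.89 218.97] 91 91 deg off notch -0.36 res 0.0
[-0.9, 0.1, 0] -3.7
[-1.9, 0.3, 0] -7.4
[-2.8, 0.5, 0] -11.2
[-3.7, 0.8, 0] -14.9
[-4.5, 1.2, 0] -18.6
[-5.4, 1.6, 0] -22.3
[-6.2, 2.1, 0] -26.0
[-7.0, 2.6, 0] -29.8
[-7.7, 3.2, 0] -33.5
[-8.4, 3.8, 0] -37.2
[-9.1, 4.4, 0] -40.9
[-9.7, 5.1, 0] -44.7
[-10.3, 5.9, 0] -48.4
[-10.9, 6.7, 0] -52.1
[-11.3, 7.5, 0] -55.8
[-11.8, 8.3, 0] -59.5
[-12.1, 9.2, 0] -63.3
```

View pics/scene20.png

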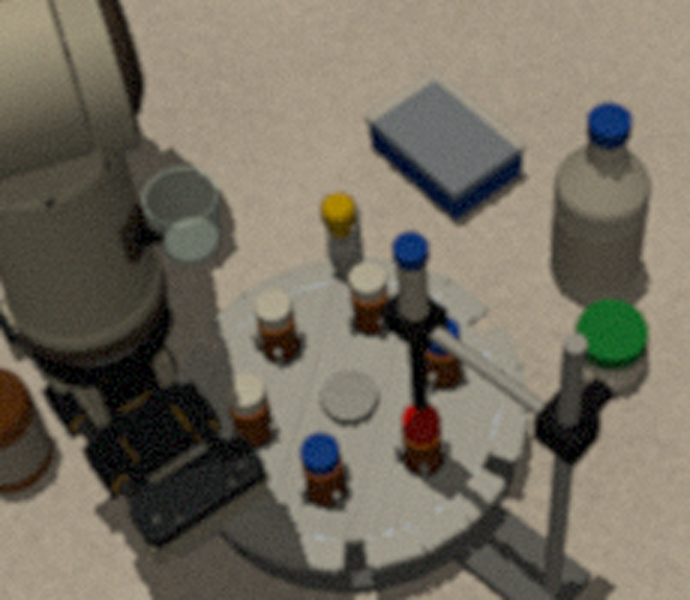

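The disc is within 0.3° of the notch, and the post is gripped at q=1.118. Swinging back to rest, then feeling gently for the stop.

Emit:
{"method": "send_rows", "body": {
  "slide": [
    [-0.9,0.1,0],
    [-1.9,0.3,0],
    [-2.8,0.5,0],
    [-3.7,0.8,0],
    [-4.5,1.2,0],
    [-5.4,1.6,0],
    [-6.2,2.1,0],
    [-7,2.6,0],
    [-7.7,3.2,0],
    [-8.4,3.8,0],
    [-9.1,4.4,0],
    [-9.7,5.1,0],
    [-10.3,5.9,0],
    [-10.9,6.7,0],
    [-11.3,7.5,0],
    [-11.8,8.3,0],
    [-12.1,9.2,0],
    [-12.1,9.2,0],
    [-12.1,9.2,0]
  ],
  "rot": [
    [0,0,-3.7],
    [0,0,-7.4],
    [0,0,-11.2],
    [0,0,-14.9],
    [0,0,-18.6],
    [0,0,-22.3],
    [0,0,-26],
    [0,0,-29.8],
    [0,0,-33.5],
    [0,0,-37.2],
    [0,0,-40.9],
    [0,0,-44.7],
    [0,0,-48.4],
    [0,0,-52.1],
    [0,0,-55.8],
    [0,0,-59.5],
    [0,0,-63.3],
    [0,0,-63.3],
    [0,0,-63.3]
  ]
}}

```text
time: 28.6
eef_pos: [0.4414, -0.0947, 0.092]
ee_rot: [-180.0, 0.0, 20.6]
wrist_force: [-2.5, -0.6, 4.2]
opening: 0.173
```

```bash
python3 look.py 21; python3 ang2.py 21
```

```text
28.7 [ 0.44152251 -0.09504933  0.09200883] [-1.79985476e+02  2.98147232e-02  2.05608585e+01] [-3.56383359 -0.79020549  6.05933168] 0.17118629830841442 [-15.  17.  27. 123. -11.  42. -50.]
r 0.14474441885014575 lever q 0.010089686129634682
21 scene blue [276.25 325.65] [276.43 325.6 ] 133 129 deg off notch -0.27 res 0.09
21 top blue [382.94 219.1 ] [382.89 218.97] 90 91 deg off notch -0.28 res 0.04
```

Emit:
{"method": "send_rows", "body": {
  "slide": [
    [-0.05,0.1,0],
    [-0.1,0.2,0],
    [-0.1,0.3,0],
    [-0.1,0.3,0],
    [-0.1,0.3,0]
  ],
  "rot": [
    [0,0,-0.4],
    [0,0,-0.8],
    [0,0,-1],
    [0,0,-1],
    [0,0,-1]
  ]
}}

```text
time: 29.12
eef_pos: [0.4411, -0.0938, 0.0921]
ee_rot: [179.9, -0.0, 19.4]
wrist_force: [-2.4, -6.0, 3.1]
opening: 0.169
```

The stop is felt: 6 N, q≈0.0. Releasing, lifting and retreating.

Emit:
{"method": "send_rows", "body": {
  "slide": [
    [0,0,0],
    [0,0,0],
    [0,0,0],
    [0,0,0],
    [0,0,0],
    [0,0,0],
    [0,0,1.5],
    [0,0,4],
    [0,0,7],
    [0,0,11],
    [0,0,14],
    [-1,0,16],
    [-2,2,18],
    [-3,5,18],
    [-4,9,18],
    [-5,13,18],
    [-6,17,18],
    [-7,20,18],
    [-7.5,22,18],
    [-7.5,22.5,18]
  ],
  "rot": [
    [0,0,0],
    [0,0,0],
    [0,0,0],
    [0,0,0],
    [0,0,0],
    [0,0,0],
    [0,0,0],
    [0,0,0],
    [0,0,0],
    [0,0,0],
    [0,0,0],
    [0,0,0],
    [0,0,0],
    [0,0,0],
    [0,0,0],
    [0,0,0],
    [0,0,0],
    [0,0,0],
    [0,0,0],
    [0,0,0]
  ],
  "claw": 102
}}

```text
time: 30.78
eef_pos: [0.3643, 0.137, 0.272]
ee_rot: [-179.9, -0.0, 19.9]
wrist_force: [0.9, 0.3, -0.2]
opening: 0.596
```

```bash
python3 look.py 22; python3 ang2.py 22; python3 kn.py|tail -1
```

```text
30.8833 [0.36571484 0.13390611 0.27189803] [ 1.79981178e+02 -6.53730850e-03  1.96762432e+01] [ 0.03245126 -1.0298385   0.16662785] 0.5976577478292352 [-35.  -5.  11. 119.   1.  67. -96.]
r 0.2755299295392202 lever q 5.229061449962259
22 scene blue [276.28 325.69] [276.43 325.6 ] 134 129 deg off notch -0.21 res 0.11
22 top blue [382.94 219.1 ] [382.89 218.97] 90 91 deg off notch -0.28 res 0.04
k rows 240 254 cent 246.5 colsum 15 [np.int64(251), np.int64(253), np.int64(254), np.int64(254), np.int64(254), np.int64(254), np.int64(254)]
```

View pics/scene22.png

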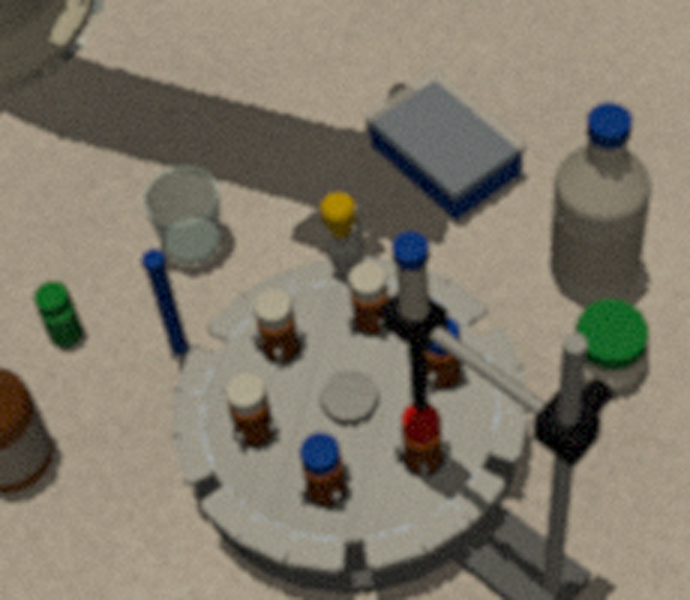

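View pics/top22.png

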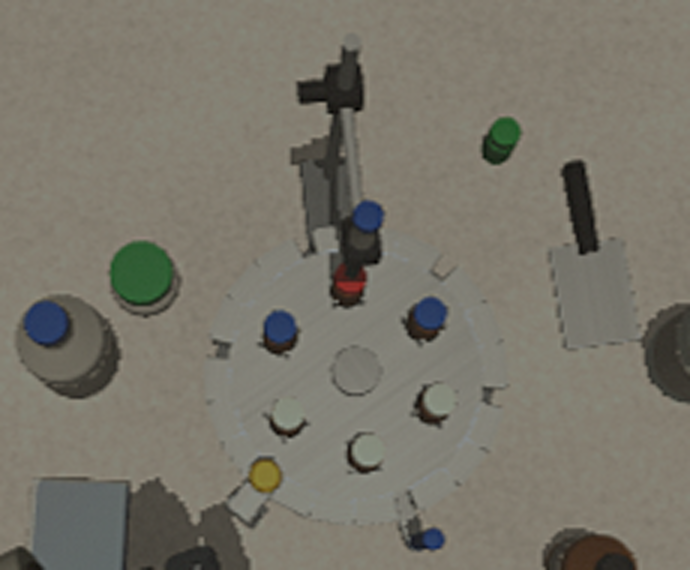

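Red is under the probe, at (421,425) scene and (350,285) top. The knob is in, the lever is at (153,260) scene and (432,538) top, and the bystanders are unmoved. Last, a check of the lever angle.

```bash
python3 - <<'E'
from h import *
s,t=load("scene22.npz"),load("top22.npz")
def c(cam,x0,y0,x1,y1):
    im=cam["image"][y0:y1,x0:x1].astype(int);m=(im[...,2]>60)&(im[...,2]-im[...,0]>.4*im[...,2]);y,x=np.nonzero(m);return x,y
X=tri(s,(170+153/3,175+257/3),t,(240+433/3,115+537/3));d=X-[.5767,-.0433,0];print(X,np.hypot(d[0],d[1]),"q",np.radians(np.degrees(np.arctan2(d[1],d[0]))%360-200.37))
for q in(0,.03):
    a=np.radians(200.37)+q;P=[.5767+.145*np.cos(a),-.0433+.145*np.sin(a),.14];print(q,(proj(s,P)[0]-[170,175])*3,(proj(t,P)[0]-[240,115])*3)
E
```

```text
[ 0.43980337 -0.09403863  0.13613308] 0.14599690757320086 q -0.000585557576135919
0 [152.65493629 254.33734175] [432.76864363 535.28192114]
0.03 [149.19889611 259.10971113] [438.25982098 533.13737952]
```

The lever is at q≈0.00, the rest stop. Handing in.

```bash
python3 -c "
from bench import workorder
print(workorder.close_job())"
```

```text
the job is handed in; nothing more can be done
None
```

The red-capped vial is under the probe with the carousel locked there, and I handed the job in at about 31 s of the 72 s limit. I pulled the knob out and drove the disc two notches (120°) forwards in two lever strokes. Then I pushed the knob back in and swung the lever back to its rest stop.

**Last checks**
- **Disc:** 0.2–0.3° from the notch in both cameras, about the measuring error.
- **Knob:** at the same image height as when it was locked at the start. It bottomed hard at 21 N after about 16 mm of travel.
- **Lever:** q ≈ 0.00 by triangulation, and I felt the stop at 6 N.
- **Surroundings:** the robot is clear of everything, and the bystanders in the final close-up views look unmoved.

**What failed or disagreed**
- **Fingertips higher than reported:** the real fingertips ended about 29 mm above the reported tool point. My first press stopped short with the knob still out. The pictures showed this and I pressed further.
- **Wrist force:** it read almost nothing while the knob was going in, until it bottomed. I relied on the pictures for the travel.
- **Angle script:** it failed on two pictures where the red cap was shadowed or hidden. I fixed it and measured the rest from a blue cap.

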